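Unlink a carousel bin with the spring-bar fork

ROBOT

A 6-joint arm with a two-finger parallel gripper is mounted at the origin on the work surface. World frame = base frame: x ahead of the robot, y to its left, z up, the work surface at z = 0. Lengths are in m, angles in rad, forces in N, time in s.
With the tool pointing down it reaches from about 0.35 to 0.725 m from the base axis. Payload 4.3 kg.
Tool frame: the origin (TCP) lies midway between the tips of the shut fingers; the grasp point (between the pads) lies 19 mm behind it; y points along the fingers, x is the direction in which the jaws open and shut, and the axes are right-handed (so a half turn about y gives the same grasp; the last joint's range is limited). The gripper opens to 85 mm and grips with 20 to 120 N. Pads are 22 mm wide; open, the fingers measure 114 mm over their backs; the gripper's body (76 mm by 85 mm) begins 54 mm behind the grasp point. The pads swing forward as they close: fully open they stand 13 mm farther back than shut.
Start: joints at [-0.11, 0.377, 0.081, 1.274, 0, 1.46], TCP at [0.575, 0, 0.231] pointing down, gripper open.
Joint ranges: [-2.72, 2.72], [-0.84, 1.66], [-1.02, 1.22], [-1.77, 2.12], [-1.37, 1.28], [-3.14, 3.14]. Speed limits (rad/s): [2.57, 2.57, 3.14, 3.14, 3.14, 3.14].

INTERFACE

Orientations are given as a unit quaternion [x, y, z, w].
In Python, from station import ctrl, snapshot, ticket, boxes_of, trace gives the robot as it stands.
- The arm moves only by the shell command python3 -m crank 'ROWS'. ROWS is JSON, a list that holds one entry, the list of rows, each a list of 5 numbers: the shift along the world's x, y, z in mm, then the turn about the world's z in degrees, then the opening, from -1 (shut) to 1 (fully open). A call has 1 to 20 rows; each row shifts and turns the commanded pose from where the row before left it; what a row does not reach is not made up. A row lasts 1/10 s, in which the tool goes at most 50 mm and 8.59 degrees, less where a joint would pass 70% of its speed; a pose out of reach is approached as far as the arm can. A call is refused whole if a number of a shift passes 50 or a number of a turn 8.59, either way. A call with a gripper value outside its range is refused whole. The fingers move at their own pace and stop on an object; the grip force is fixed at half the most. Time passes only in rows, so rows that do not move let the fingers close. It gives the time, the measured TCP pose, the force and the opening at its end, in the units of the state.
- ctrl.get_state(): the state, without advancing time (a new reading comes with each control period).
- snapshot(name): name is "scene" or "side" or "wrist"; returns a dict with "img" (420x560x3 uint8, red, green, blue), "intrinsics" (3x3 intrinsics, pixels), "k1" (the pictures are not rectified: a ray, as slopes to the right and down, at radius r is drawn at 1 + k1 r^2 times it, then the intrinsics apply), "cam_to_world" (4x4, takes a point from camera to world coordinates). Camera axes: x right, y down, z forward; pixel columns grow to the right and rows downward; lengths in m; the calibration is good to about 2 mm. A picture is of the moment at which its call begins. There is no depth.
- ticket.sign_off(): hands the job in, once; it reports no verdict.
Trained networks look in the newest picture that a camera, given by its name, has taken for a name from the list of things; names that differ only in an ending like _2 or _b are one class to them, and where a whole thing is asked for, a point or a joint stands for the part that bears it (a point fixed in the world has none). Each returns a list of dicts, best first, with "conf" (0 to 1); they miss things now and then, are a little off and sometimes report something else, mostly with a low value. They report only what shows in the picture. A call takes as long as a camera call.
- boxes_of(camera, query): "box" ([left, top, width, height] in pixels, round what is visible of it).
- trace(camera, query): "mask" (420x560 bool, what is visible of it) and "box" ([left, top, width, height] in pixels, round what is visible of it).
The state is a dict: "t": time; "qpos": joint angles; "joint_vel": joint speeds; "joint_efforts": joint torques, N m; "eef_pos": TCP position; "orientation": TCP orientation; "contact_force": force on the tool from outside, world axes, zero at the start; "wrist_torque": the same for the moment, N m; "gripper_width": finger opening in m.
Only numpy, scipy, OpenCV 4.12 (cv2) and the standard library are available. Lean on these libraries where they do the work, as an engineer would, in place of code of your own. Each camera call takes 0.05 s, during which the arm holds its last target.

TASK

Make the parts carousel safe by lifting the guard on its drive box, pushing the toggle under it across to the other side (off) and lowering the guard again. Then take the forked tool from the rack, use its fork to push the collar of the front bin's spring bar inward until the pin leaves its lug, and draw the bin outward until both ends of its bar are well clear of their lugs, leaving it sitting level on the deck. Hang the fork back in its slot, keep the fingers off the spring bar and leave everything else where it is.

Things in the scene. Friction and masses are not known exactly. Their poses are not given: they have to be found in the camera images.
- carousel: Green steel parts carousel, fixed, does not turn. Origin: under its centre, on the desk. Round deck, 430 mm diameter, flat top 36 mm above the desk; hub 68 mm in diameter, to 78 mm height. Four stations, each two green lugs and a bin; the task's bin is at the one on its own -x side, facing the robot. The other three bins are fixed (to 86 mm, lugs to 98 mm height). Chrome crank at the rear.
- socket_lug (a point): Closed lug at +y of the front station: middle of its plate, on the axis of its 11 mm socket, 81 mm above the desk. Plate 8 mm thick (y), 22 mm wide (x), top 98 mm above the desk; the socket opens to the inside only and takes 6 mm of the spring bar's tip. Axes as the carousel's: x inward to the hub, y along the bar.
- open_lug (a point): Matching lug on the -y side, 148 mm from the socket lug: this point is the middle of its plate on the bar's axis. Its 11 mm slot runs out to -x and is open there, so the bin's fixed trunnion simply slides or swings out of it towards -x.
- bin: Loose green steel bin, 80 (x) x 100 (y) x 50 (z) mm, 0.3 to 0.5 kg, on the deck. Origin: centre of its underside; +x faces the hub. A hanger on its +x wall carries the cross bar along y, axis 62 mm to +x of the origin, 45 mm above the underside: knuckle tube of 20 mm diameter from y = -50 to +28 mm, trunnion at -y, spring bar at +y. Start: 157 mm from the carousel's centre, same yaw.
- trunnion (a point): The bin's fixed trunnion on the -y side (8 mm diameter, ends at y = -78 mm; its 20 mm shoulder at y = -62 to -68 mm): this point is on its axis, 74 mm from the bin's middle; at the start it lies at the open lug.
- spring_bar (a joint): How far the spring bar is pushed in, m: 0 fully out (start), stop at 0.014. It slides along the bin's y axis; pushing towards -y compresses it. Force 2.5 N at 0, 5 N at 10 mm, 6 N at the stop. The tip leaves the socket at 6 to 8 mm; it springs back when let go.
- collar (a point): Centre of the outer (+y) face of the spring bar's collar, on the bar's axis. Collar: 24 mm diameter, 6 mm thick. From this face the 8 mm pin runs 26 mm to the tip; 20 mm of it are bare between collar and lug, open from above, room for the fork. Moves with the bar.
- bar_tip (a point): End of the spring bar's pin, on its axis, 26 mm beyond the collar face; at the start 6 mm inside the socket lug.
- drive_box: Carousel drive box, fixed, 160 (x) x 130 (y) mm, flat top 50 mm above the desk, left or right of the carousel. Origin: centre of its underside. Toggle in the middle of the top, under a steel guard hinged at its +x side.
- guard (a joint): Angle of the guard, rad: 0 shut (start), 1.7 fully open against its stop. It turns about the line along the box's y axis through guard_hinge; the front goes up and over to +x. Light; past about 1.1 it falls open and stays, below that it falls shut by itself.
- guard_hinge (a point): Fixed point on the guard's hinge axis, 46 mm to +x of the box's centre, 56 mm above the desk.
- guard_bail (a point): Middle of the guard's bail handle, a round bar of 10 mm diameter along the box's y axis, 58 mm clear between its two arms, 35 mm clear in front (-x) of the guard's cover. Shut: 120 mm to -x of the hinge, 30 mm above it, 36 mm above the box's top. Cover shut: 84 x 80 mm, 43 mm above the box's top. Turns with the guard.
- switch (a joint): Angle of the toggle, rad: 0 on (start), leaning 0.4 rad to the box's +y; 0.8 off, leaning 0.4 rad to -y. It stays where it is left (about 1.3 N at its end).
- switch_end (a point): Free end of the toggle, a chrome bat lever of 11 mm diameter, 38 mm from its pivot, which is 52 mm above the desk in the middle of the box; turns about the box's x axis.
- rack: Steel tool rack, fixed, 80 (x) x 200 (y) mm, top plate 100 mm above the desk, with two slots 47 (x) x 15 (y) mm at y = +50 and -50 mm. Origin: centre of its underside. The fork hangs in one, a nut driver in the other.
- fork: The forked tool, 153 mm long, 130 g, hanging upright in its slot. Origin: underside of its brass flange (34 mm diameter), which rests on the rack's top. Above it a flat-sided dark wooden handle 28 (x) x 24 (y) mm, 5 to 65 mm above the origin. Below it a flat steel blade 5 mm thick (y), 36 mm wide (x) at the fork. Axes as the rack's at the start.
- fork_end (a point): Middle between the ends of the two tines, 88 mm below the fork's origin. Tines 22 mm long, 11.5 mm wide along x, side by side along x with a 13 mm gap between them, open downward; 5 mm thick along y.
- nut_driver: Nut driver with a round black handle, 152 mm long, in the other slot. Origin: underside of the handle. Leave alone.
- cassette: Clear plastic data cassette, 64 x 102 x 12 mm. Leave alone.
- dental_pick: Steel dental pick, 175 mm long. Leave alone.
- bakelite_knob: Amber bakelite knob, 64 mm diameter, 32 mm high. Leave alone.
- solder_reel: Reel of solder, 72 mm diameter, 50 mm high. Leave alone.

How it is judged:
By the outcome, as a careful person would: the job done as asked, in the order asked, and still so for the second after the job is handed in, with the robot touching nothing.
It also fails if it takes over 72 s, if anything falls off the work surface, if the arm or the gripper's body presses on something with over 40 N, if the wrist force passes 120 N, or if a joint passes its speed limit or range.

## Working session

There is one attempt and no reset: what is moved stays moved. The work goes in short steps, Python scripts to look and compute and a shell command to move; the robot and the scene stay as the last step left them, time stands still between calls to the robot, and variables do not carry over. Pictures are saved under pics/ and viewed, and the job is handed in when it is done.

```bash
ls -la; mkdir -p pics
cat > h.py <<'E'
import numpy as np, cv2
from station import ctrl, snapshot, ticket, boxes_of, trace
def shot(cam,fn,scale=None):
    s=snapshot(cam); im=s['img'][:,:,::-1].copy()
    if scale: im=cv2.resize(im,None,fx=scale,fy=scale,interpolation=cv2.INTER_CUBIC)
    cv2.imwrite('pics/'+fn,im); return s
def proj(s,p):
    T=np.linalg.inv(s['cam_to_world']); c=T[:3,:3]@np.asarray(p,float)+T[:3,3]
    a=c[:2]/c[2]; r2=a@a; a=a*(1+s['k1']*r2); K=s['intrinsics']
    return np.array([K[0,0]*a[0]+K[0,2],K[1,1]*a[1]+K[1,2]])
def ray(s,uv):
    K=s['intrinsics']; d=np.array([(uv[0]-K[0,2])/K[0,0],(uv[1]-K[1,2])/K[1,1]]); a=d.copy()
    for _ in range(20): a=d/(1+s['k1']*(a@a))
    T=s['cam_to_world']; v=T[:3,:3]@np.array([a[0],a[1],1]); return T[:3,3],v/np.linalg.norm(v)
def atz(s,uv,z):
    o,v=ray(s,uv); return o+v*(z-o[2])/v[2]
def tri(L):
    A=np.zeros((3,3));b=np.zeros(3)
    for s,uv in L:
        o,v=ray(s,uv);P=np.eye(3)-np.outer(v,v);A+=P;b+=P@o
    return np.linalg.solve(A,b)
E
python3 - <<'E'
from h import *
import pickle
S={}
for c in ['scene','side','wrist']:
    S[c]=shot(c,'a_%s.png'%c)
    print(c,S[c]['cam_to_world'].round(3).tolist(),S[c]['intrinsics'].round(1).tolist(),S[c]['k1'])
pickle.dump(S,open('S0.pkl','wb'))
print(ctrl.get_state())
E
```

```text
total 12
drwxr-xr-x  3 agent agent 4096 Dec  7 04:54 .
drwxr-xr-x 23 root  root  4096 Dec  7 04:54 ..
drwxr-xr-x  2 agent agent 4096 Dec  7 04:54 pics
scene [[-0.254, 0.72, -0.646, 1.44], [0.967, 0.181, -0.178, 0.235], [-0.011, -0.67, -0.742, 1.122], [0.0, 0.0, 0.0, 1.0]] [[506.0, 0.0, 272.6], [0.0, 506.0, 207.5], [0.0, 0.0, 1.0]] 0.0005871636668515587
side [[0.73, -0.523, 0.44, 0.014], [-0.683, -0.554, 0.476, -0.561], [-0.005, -0.648, -0.762, 0.998], [0.0, 0.0, 0.0, 1.0]] [[501.3, 0.0, 270.2], [0.0, 501.3, 214.5], [0.0, 0.0, 1.0]] -0.10432780273079949
wrist [[1.0, -0.0, -0.002, 0.575], [-0.001, -0.959, -0.283, 0.072], [-0.002, 0.283, -0.959, 0.373], [0.0, 0.0, 0.0, 1.0]] [[339.3, 0.0, 277.8], [0.0, 339.3, 208.5], [0.0, 0.0, 1.0]] -0.08101456501501547
{'t': 0.15, 'qpos': array([-1.10292594e-01,  3.77891150e-01,  7.99765263e-02,  1.27439978e+00,
        2.95588099e-05,  1.46049096e+00]), 'joint_vel': array([-0.00044984, -0.00237443,  0.00385914,  0.00283529,  0.00088668,
        0.00054445]), 'joint_efforts': array([ 1.00972400e-03, -4.64035428e+01,  2.70170492e+01,  1.39211598e-02,
       -6.30224304e-05,  7.89257683e-06]), 'eef_pos': array([5.74520837e-01, 7.26214214e-05, 2.30594801e-01]), 'orientation': array([-7.07037110e-01,  5.27800307e-04,  5.36819336e-04,  7.07176044e-01]), 'contact_force': array([-0.16638526,  0.15230542, -0.95433306]), 'wrist_torque': array([-0.01685753, -0.00773176,  0.03954386]), 'gripper_width': 0.08533221137373949}
```

View pics/a_scene.png

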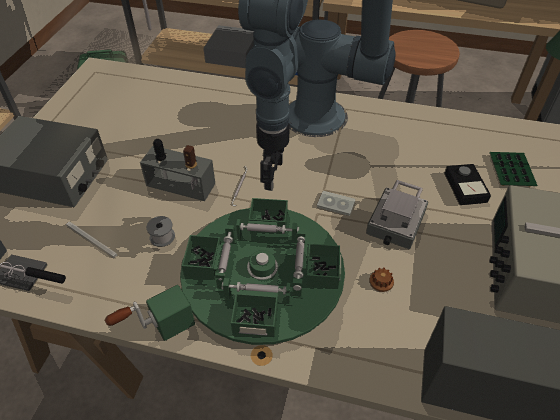

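View pics/a_side.png

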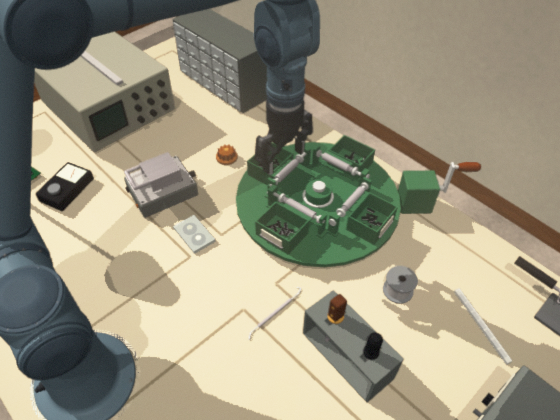

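View pics/a_wrist.png

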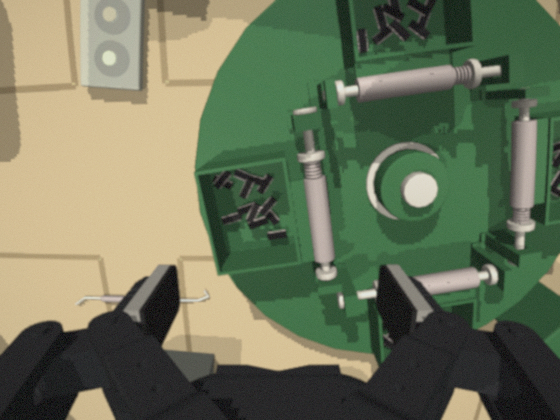

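The scene shows the carousel at the image centre with the front bin at scene (268,213). The drive box is at (400,215) on the robot's left, and the rack at (178,172) on its right holds the brown fork handle at (190,155). In the wrist view the spring collar is near (312,155).

```bash
cat > q.py <<'E'
from h import *
import pickle
S={}
R={}
for c in ['scene','side','wrist']:
    S[c]=snapshot(c)
names=['carousel','socket_lug','bin','trunnion','collar','bar_tip','drive_box','guard','guard_bail','switch_end','rack','fork','nut_driver','cassette','dental_pick']
for c in S:
    for n in names:
        r=trace(c,n)[:3]
        R[c,n]=r
        out=[]
        for d in r:
            m=d['mask']; 
            ys,xs=np.nonzero(m)
            out.append((round(d['conf'],2),[int(v) for v in d['box']],(round(xs.mean(),1),round(ys.mean(),1)) if len(xs) else None))
        print(c,n,out)
pickle.dump((S,R),open('R0.pkl','wb'))
print(ctrl.get_state()['t'])
E
python3 q.py
```

```text
scene carousel [(0.75, [107, 208, 235, 133], (np.float64(250.4), np.float64(282.4)))]
scene socket_lug [(0.73, [106, 204, 240, 139], (np.float64(250.0), np.float64(282.4)))]
scene bin [(0.83, [244, 200, 45, 29], (np.float64(267.5), np.float64(215.8))), (0.29, [369, 177, 56, 70], (np.float64(397.3), np.float64(216.1)))]
scene trunnion [(0.75, [138, 145, 76, 55], (np.float64(177.5), np.float64(174.4))), (0.68, [243, 199, 45, 36], (np.float64(267.0), np.float64(216.1))), (0.24, [105, 211, 239, 131], (np.float64(250.0), np.float64(282.4)))]
scene collar []
scene bar_tip [(0.59, [146, 216, 29, 30], (np.float64(160.3), np.float64(230.9))), (0.57, [276, 225, 14, 8], (np.float64(282.9), np.float64(228.9))), (0.54, [366, 179, 61, 69], (np.float64(397.2), np.float64(215.5)))]
scene drive_box [(0.76, [369, 177, 58, 72], (np.float64(397.3), np.float64(216.0)))]
scene guard [(0.65, [381, 179, 38, 39], (np.float64(401.4), np.float64(200.5))), (0.59, [184, 145, 13, 40], (np.float64(190.1), np.float64(160.6)))]
scene guard_bail [(0.55, [380, 183, 41, 40], (np.float64(401.5), np.float64(201.4))), (0.
[... 1915 characters left out ...]
54.9))), (0.48, [299, 132, 26, 45], (np.float64(310.2), np.float64(156.1)))]
wrist bin []
wrist trunnion [(0.84, [193, 128, 145, 151], (np.float64(266.4), np.float64(212.4)))]
wrist collar [(0.77, [299, 128, 23, 49], (np.float64(309.9), np.float64(156.3)))]
wrist bar_tip [(0.79, [297, 127, 27, 50], (np.float64(310.3), np.float64(155.7)))]
wrist drive_box []
wrist guard []
wrist guard_bail []
wrist switch_end []
wrist rack [(0.69, [167, 349, 43, 32], (np.float64(192.9), np.float64(363.1)))]
wrist fork []
wrist nut_driver []
wrist cassette [(0.78, [81, 0, 62, 91], (np.float64(111.6), np.float64(43.8)))]
wrist dental_pick [(0.58, [77, 292, 129, 12], (np.float64(137.7), np.float64(298.1)))]
2.55
```

Run:
```python
from h import *
import pickle
S,R=pickle.load(open('R0.pkl','rb'))
def crop(c,x,y,w,h,f):
    return cv2.resize(S[c]['img'][y:y+h,x:x+w,::-1],None,fx=f,fy=f,interpolation=cv2.INTER_CUBIC)
cv2.imwrite('pics/b1.png',crop('scene',355,165,90,90,6))
cv2.imwrite('pics/b2.png',crop('side',115,140,95,85,6))
cv2.imwrite('pics/b3.png',crop('scene',135,130,90,80,6))
cv2.imwrite('pics/b4.png',crop('side',290,280,125,125,4))
cv2.imwrite('pics/b5.png',crop('wrist',180,80,190,210,3))
```

```text
(no output)
```

View pics/b1.png

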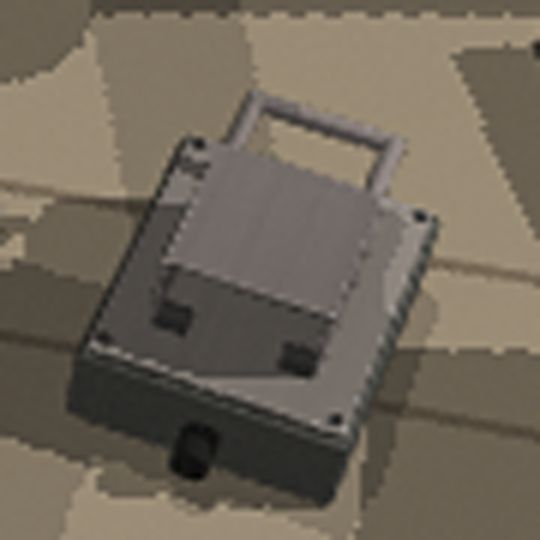

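View pics/b2.png

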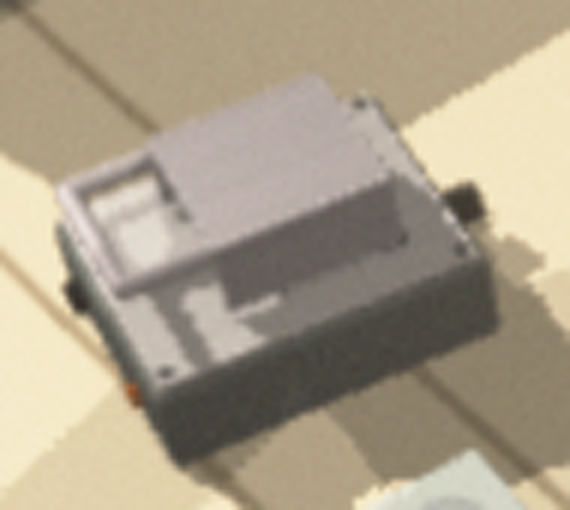

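View pics/b3.png

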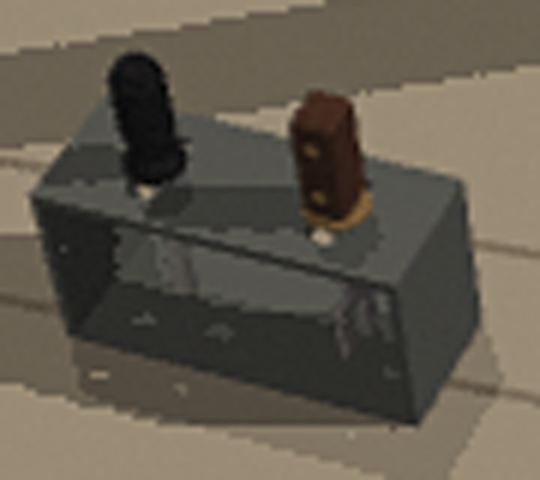

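View pics/b4.png

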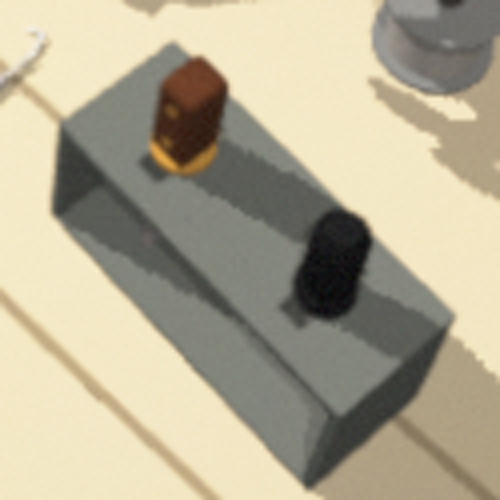

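View pics/b5.png

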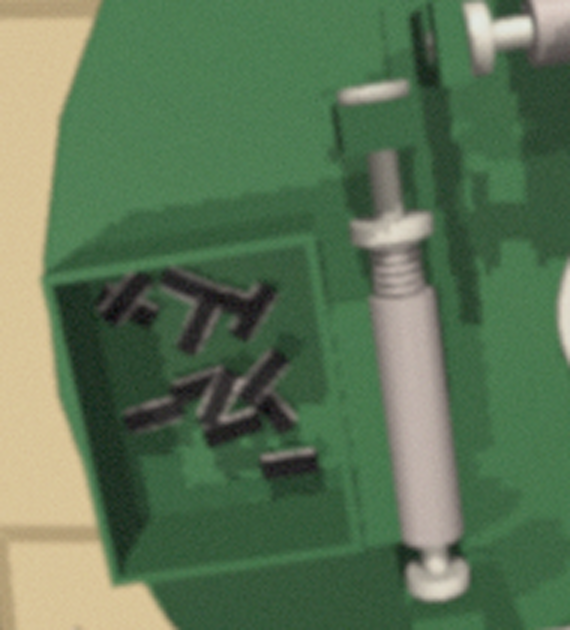

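```bash
cat > fit.py <<'E'
from h import *
import pickle
from scipy.optimize import least_squares
S,R=pickle.load(open('R0.pkl','rb'))
def fit(obs,x0):
    # obs: (cam, (u,v), (lx,ly,z))
    def P(p,l):
        c,s=np.cos(p[2]),np.sin(p[2]); return [p[0]+c*l[0]-s*l[1],p[1]+s*l[0]+c*l[1],l[2]]
    f=lambda p:np.concatenate([proj(S[c],P(p,l))-uv for c,uv,l in obs])
    r=least_squares(f,x0,loss='soft_l1'); 
    print(r.x.round(4),np.degrees(r.x[2]).round(2)); print(f(r.x).reshape(-1,2).round(1).tolist()); return r.x
b1=lambda u,v:(355+u/6,165+v/6)
b2=lambda u,v:(115+u/6,140+v/6)
b3=lambda u,v:(135+u/6,130+v/6)
b4=lambda u,v:(290+u/4,280+v/4)
b5=lambda u,v:(180+u/3,80+v/3)
for n,u in [('LT',(188,142)),('RT',(437,220)),('RB',(350,440)),('LB',(88,348))]: print(n,atz(S['scene'],b1(*u),.05).round(4))
for u in [(165,392),(495,258),(365,98)]: print(atz(S['side'],b2(*u),.05).round(4))
for u in [(33,200),(395,290),(465,180),(105,105)]: print('rs',atz(S['scene'],b3(*u),.1).round(4))
for u in [(62,125),(175,43),(453,318),(335,415)]: print('rd',atz(S['side'],b4(*u),.1).round(4))
for u,z in [((48,275),.086),((310,238),.086),((360,548),.086),((115,582),.086),((392,226),.081),((403,292),.081),((434,540),.081)]: print('c',atz(S['wrist'],b5(*u),z).round(4))
E
python3 fit.py
```

```text
LT [0.3522 0.2834 0.05  ]
RT [0.3756 0.4042 0.05  ]
RB [0.522  0.3739 0.05  ]
LB [0.4966 0.2531 0.05  ]
[0.3463 0.2772 0.05  ]
[0.4969 0.2428 0.05  ]
[0.516  0.3664 0.05  ]
rs [ 0.4745 -0.4353  0.1   ]
rs [ 0.4907 -0.2393  0.1   ]
rs [ 0.4089 -0.2324  0.1   ]
rs [ 0.4001 -0.4296  0.1   ]
rd [ 0.4091 -0.2366  0.1   ]
rd [ 0.4867 -0.2432  0.1   ]
rd [ 0.4694 -0.4395  0.1   ]
rd [ 0.3915 -0.4311  0.1   ]
c [0.5049 0.0202 0.086 ]
c [0.5798 0.0305 0.086 ]
c [ 0.5956 -0.0652  0.086 ]
c [ 0.5191 -0.077   0.086 ]
c [0.6034 0.0333 0.081 ]
c [0.6071 0.0141 0.081 ]
c [ 0.6192 -0.0649  0.081 ]
```

```bash
cat >> fit.py <<'E'
print('---fits')
sc,sd,wr='scene','side','wrist'
B=fit([(sc,b1(188,142),(-.08,-.065,.05)),(sc,b1(437,220),(-.08,.065,.05)),(sc,b1(350,440),(.08,.065,.05)),(sc,b1(88,348),(.08,-.065,.05)),
 (sd,b2(165,392),(-.08,-.065,.05)),(sd,b2(495,258),(.08,-.065,.05)),(sd,b2(365,98),(.08,.065,.05)),
 (sc,b1(258,95),(-.074,-.034,.086)),(sc,b1(400,145),(-.074,.034,.086)),(sd,b2(122,288),(-.074,-.034,.086)),(sd,b2(65,190),(-.074,.034,.086))],[.43,.32,-.2])
K=fit([(sc,b3(33,200),(.04,-.1,.1)),(sc,b3(395,290),(.04,.1,.1)),(sc,b3(465,180),(-.04,.1,.1)),(sc,b3(105,105),(-.04,-.1,.1)),
 (sd,b4(62,125),(-.04,.1,.1)),(sd,b4(175,43),(.04,.1,.1)),(sd,b4(453,318),(.04,-.1,.1)),(sd,b4(335,415),(-.04,-.1,.1)),],[.44,-.335,0])
C=fit([(wr,b5(48,275),(-.197,.05,.086)),(wr,b5(310,238),(-.117,.05,.086)),(wr,b5(360,548),(-.117,-.05,.086)),(wr,b5(115,582),(-.197,-.05,.086)),
 (wr,b5(392,226),(-.095,.047,.081)),(wr,b5(403,292),(-.095,.028,.081)),(wr,b5(434,540),(-.095,-.05,.081))],[.7,-.05,.15])
def P(p,l):
    c,s=np.cos(p[2]),np.sin(p[2]); return np.array([p[0]+c*l[0]-s*l[1],p[1]+s*l[0]+c*l[1],l[2]])
pickle.dump((B,K,C),open('poses.pkl','wb'))
vis={}
def dr(c,pts,col):
    im=vis.setdefault(c,cv2.resize(S[c]['img'][:,:,::-1],None,fx=1.4,fy=1.4))
    pp=np.array([proj(S[c],q)*1.4 for q in pts]).astype(int); cv2.polylines(im,[pp],False,col,1,cv2.LINE_AA)
circ=lambda r,z:[P(C,(r*np.cos(a),r*np.sin(a),z)) for a in np.linspace(0,2*np.pi,80)]
rect=lambda p,x0,x1,y0,y1,z:[P(p,(a,b,z)) for a,b in [(x0,y0),(x1,y0),(x1,y1),(x0,y1),(x0,y0)]]
for c in [sc,sd,wr]:
    dr(c,circ(.215,.036),(0,255,255)); dr(c,circ(.034,.078),(0,255,255))
    dr(c,rect(C,-.197,-.117,-.05,.05,.086),(0,0,255))
    for y in (-.074,.074): dr(c,rect(C,-.106,-.084,y-.004,y+.004,.098),(255,0,255))
    dr(c,[P(C,(-.095,-.078,.081)),P(C,(-.095,.076,.081))],(255,255,0))
    dr(c,rect(B,-.08,.08,-.065,.065,.05),(0,0,255)); dr(c,rect(B,-.08,.08,-.065,.065,.0),(0,0,255)); dr(c,[P(B,(-.074,-.034,.086)),P(B,(-.074,.034,.086))],(255,255,0))
    dr(c,rect(B,-.039,.045,-.04,.04,.093),(0,255,255))
    dr(c,rect(K,-.04,.04,-.1,.1,.1),(0,0,255))
    for y in(-.05,.05): dr(c,[P(K,(0,y,.1)),P(K,(0,y,.165))],(255,255,0))
    cv2.imwrite('pics/f_%s.png'%c,vis[c])
E
python3 fit.py | sed -n '/---/,$p'
```

```text
---fits
[ 0.433   0.3274 -0.2051] -11.75
[[-0.7, -2.7], [1.3, -1.7], [0.3, 0.8], [-2.1, 0.0], [-2.2, 0.4], [-0.7, -1.2], [0.7, -2.9], [-0.7, 1.0], [-1.1, 0.1], [-0.2, -0.5], [-0.1, -0.2]]
[ 0.44   -0.3365 -0.0899] -5.15
[[-0.8, -1.1], [-0.2, -0.5], [-0.3, -0.0], [0.3, -2.0], [-1.1, -1.1], [-0.3, -1.4], [0.5, -0.4], [0.5, 0.7]]
[0.705 0.001 0.154] 8.82
[[-2.6, 0.0], [2.2, -2.2], [1.5, 1.1], [-1.1, 1.5], [0.6, 0.5], [-0.3, -0.0], [-0.4, -1.9]]
```

View pics/f_scene.png

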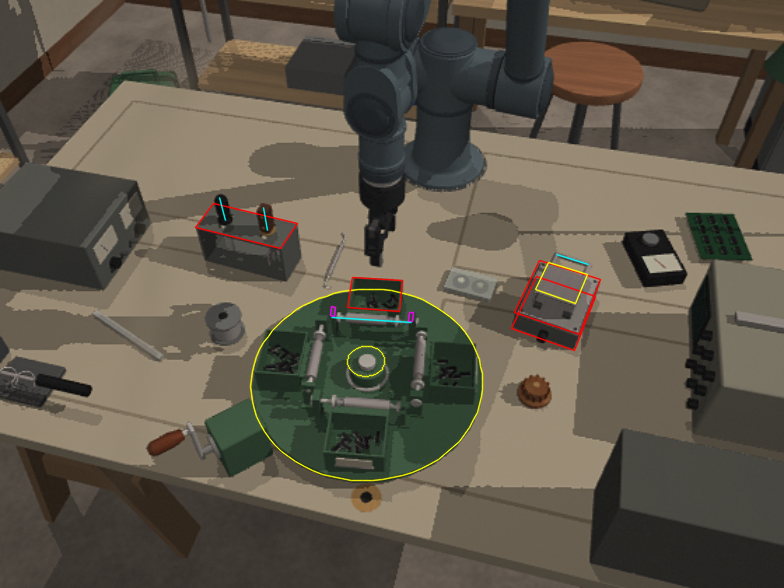

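View pics/f_side.png

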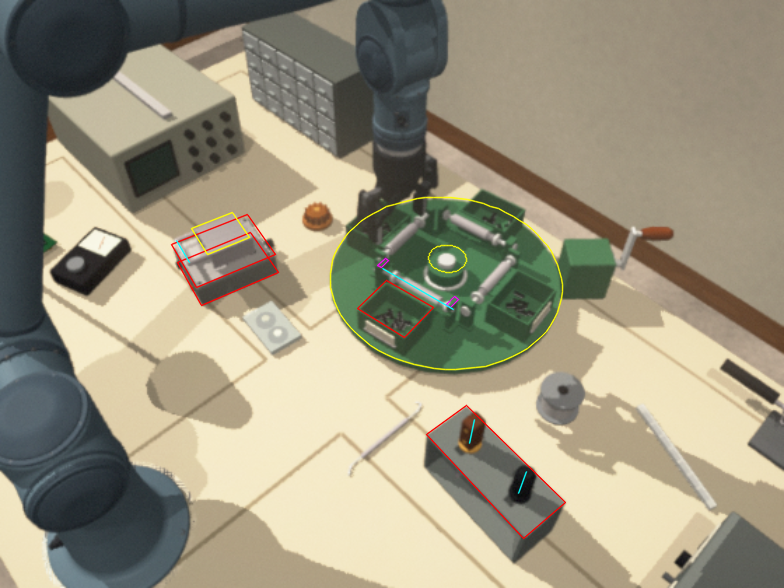

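View pics/f_wrist.png

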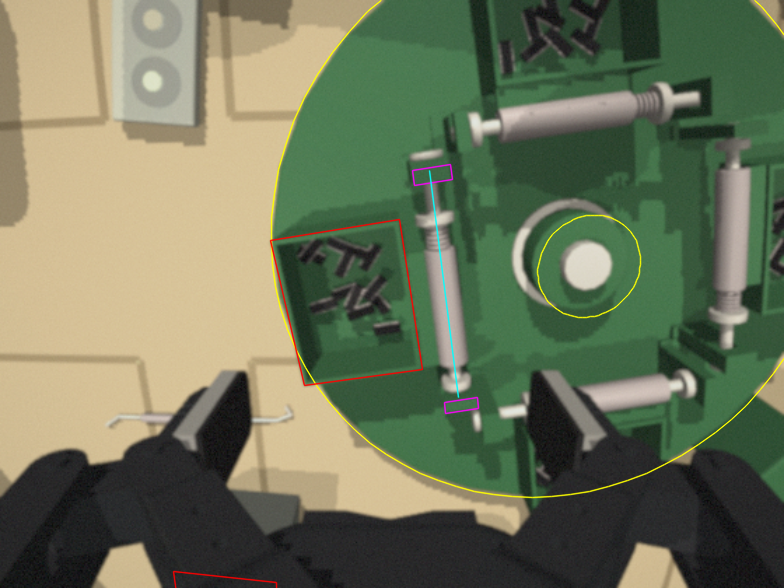

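```bash
python3 -m crank '[[[-24,38,0,-1.3,-0.29],[-24,38,0,-1.3,-0.29],[-24,38,0,-1.3,-0.29],[-24,38,0,-1.3,-0.29],[-24,38,0,-1.3,-0.29],[-24,38,0,-1.3,-0.29],[-24,38,0,-1.3,-0.29],[-24,38,0,-1.3,-0.29],[-22,38,0,-1.3,-0.29],[0,0,0,0,-0.29],[0,0,0,0,-0.29]]]'
python3 - <<'E'
from h import *
import pickle
s=shot('wrist','c1.png'); d=shot('side','c1s.png')
s2=snapshot('scene')
pickle.dump((s,d,s2),open('c1.pkl','wb'))
st=ctrl.get_state(); print(st['eef_pos'],st['orientation'],st['gripper_width'],st['qpos'],st['t'])
E
```

```text
t: 3.65
eef_pos: [0.3605, 0.3426, 0.2313]
orientation: [0.704, -0.071, 0.071, -0.703]
contact_force: [-0.7, -0.1, 0.2]
gripper_width: 0.03
[0.36168288 0.3411221  0.23131581] [ 0.7034903  -0.07251227  0.07270334 -0.70324789] 0.030440935175402403 [ 6.28758691e-01  2.19235650e-01 -1.36845470e-01  1.21474317e+00
 -4.35606531e-04  2.40528353e+00] 3.8
```

View pics/c1.png

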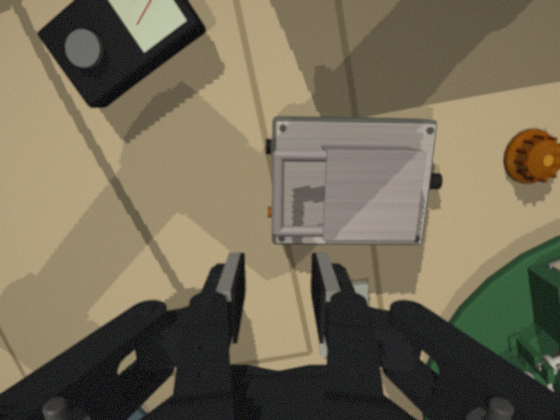

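View pics/c1s.png

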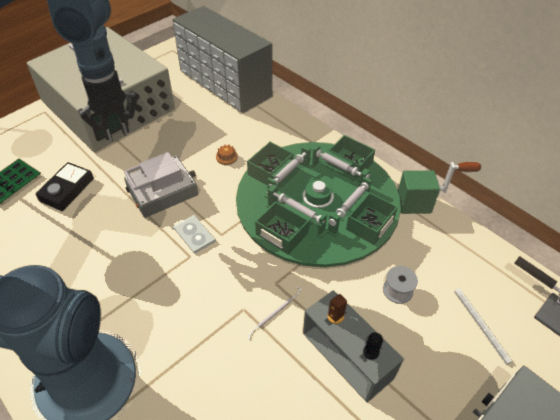

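Run:
```python
from h import *
import pickle
s,d,s2=pickle.load(open('c1.pkl','rb'))
a=atz(s,(277,153),.086); b=atz(s,(281,236),.086); print('bail',a.round(4),b.round(4),(a+b)/2)
C=[(272,118),(437,120),(424,244),(272,241)]
c=[atz(s,u,.05) for u in C]
print(np.round(c,4), np.mean(c,0))
e=c[1]-c[0]; print('yaw',np.degrees(np.arctan2(e[1],e[0]))); e=c[2]-c[3]; print(np.degrees(np.arctan2(e[1],e[0])))
e=a-b; print('bailyaw',np.degrees(np.arctan2(e[1],e[0]))-90, np.linalg.norm(e))
cv2.imwrite('pics/c1c.png',cv2.resize(s['img'][100:260,240:450,::-1],None,fx=3.5,fy=3.5,interpolation=cv2.INTER_CUBIC))
```

```text
bail [0.3677 0.3777 0.086 ] [0.3562 0.3037 0.086 ] [0.36194146 0.34073848 0.086     ]
[[0.3688 0.406  0.05  ]
 [0.5213 0.3744 0.05  ]
 [0.4981 0.2508 0.05  ]
 [0.3437 0.2866 0.05  ]] [0.43294891 0.32944827 0.05      ]
yaw -11.698910081490846
-13.039981989854915
bailyaw -8.86238549195312 0.07488314804893757
```

View pics/c1c.png

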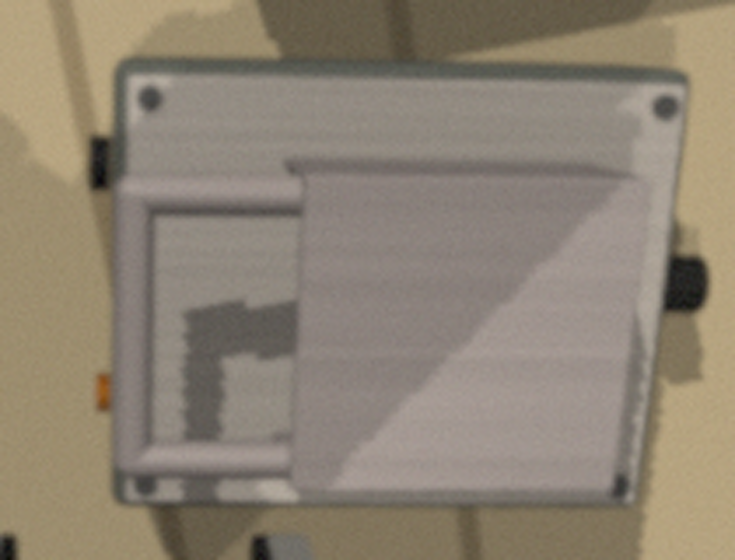

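The bail bar runs from about (276,155) to (281,238) in the wrist view, and the fingers are in line with it. I'll descend and grip.

```bash
python3 -m crank '[[[0,0,-41,0,-0.29],[0,0,-41,0,-0.29],[0,0,-41,0,-0.29],[0,0,-40,0,-0.29],[0,0,0,0,-0.29],[0,0,0,0,-0.29]]]'
python3 - <<'E'
from h import *
s=shot('wrist','c2.png',1.2); 
print(ctrl.get_state()['eef_pos'])
E
```

```text
t: 4.4
eef_pos: [0.3612, 0.3409, 0.0686]
orientation: [0.704, -0.073, 0.072, -0.703]
contact_force: [0.1, -0.3, 0.7]
gripper_width: 0.0307
[0.36243181 0.34203178 0.06993317]
```

View pics/c2.png

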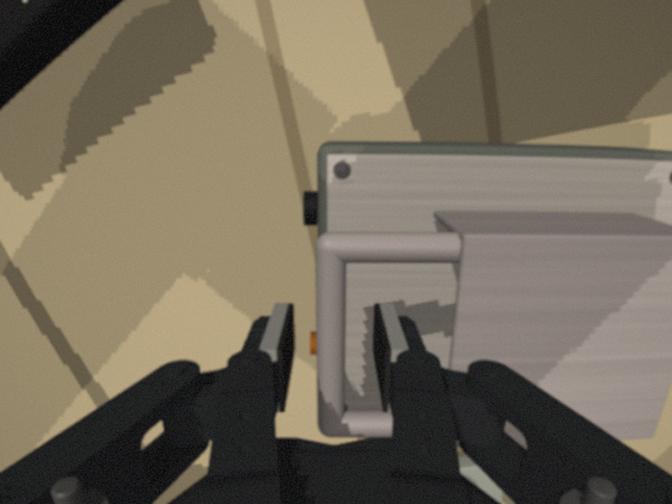

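```bash
python3 -m crank '[[[0,0,0,0,-1],[0,0,0,0,-1],[0,0,0,0,-1],[0,0,0,0,-1]]]'
python3 - <<'E'
import numpy as np
u=np.array([np.cos(-.205),np.sin(-.205)])
def p(t): x=-120*np.cos(t)+30*np.sin(t); z=120*np.sin(t)+30*np.cos(t); return np.array([x*u[0],x*u[1],z])
ts=np.linspace(0,1.6,17)
prev=np.zeros(3)
for t in ts[1:]:
    q=np.round(p(t)-p(0),0); print((q-prev).astype(int).tolist(),end=','); prev=q
E
```

```text
t: 4.85
eef_pos: [0.3606, 0.3436, 0.0708]
orientation: [-0.702, 0.072, -0.072, 0.705]
contact_force: [-5.7, 0.6, 6.5]
gripper_width: 0.0074
[4, -1, 12],[4, -1, 11],[6, -1, 11],[7, -1, 10],[7, -2, 10],[9, -2, 9],[10, -2, 7],[10, -2, 7],[10, -2, 6],[12, -2, 4],[11, -3, 4],[12, -2, 2],[12, -3, 1],[12, -2, -1],[12, -3, -1],[12, -2, -3],
```

Run:
```python
from h import *
s=shot('wrist','c3.png',1.2); d=shot('side','c3s.png')
cv2.imwrite('pics/c3s.png',cv2.resize(d['img'][60:230,60:220,::-1],None,fx=3.5,fy=3.5))
st=ctrl.get_state(); print(st['eef_pos'],st['contact_force'],st['gripper_width'],st['t'])
```

```text
[0.36056625 0.34364522 0.07076206] [-5.94991123  0.83695932  7.83118471] 0.007952204596137265 4.95
```

View pics/c3.png

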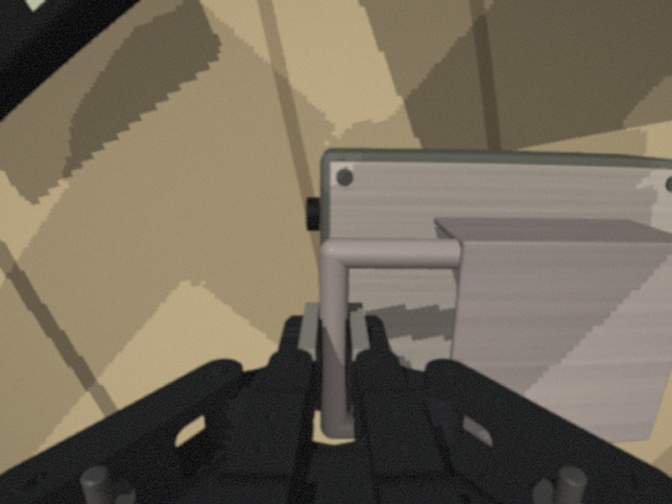

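View pics/c3s.png

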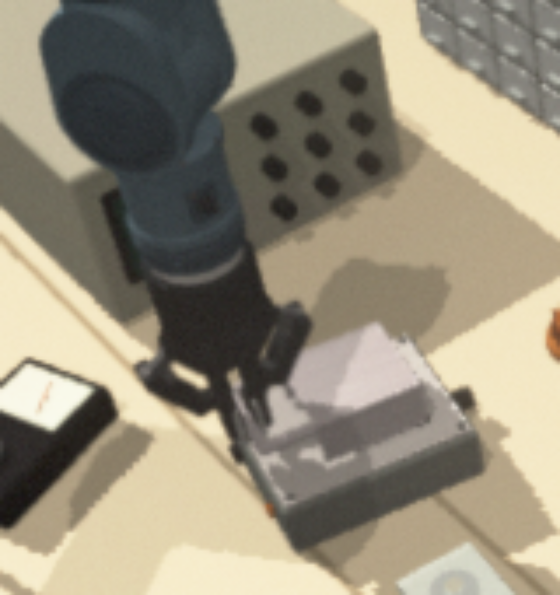

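The bail bar is held between the pads at wrist (338,330). I'll raise the guard along its arc.

```bash
python3 -m crank '[[[4,-1,12,0,-1],[4,-1,11,0,-1],[6,-1,11,0,-1],[7,-1,10,0,-1],[7,-2,10,0,-1],[9,-2,9,0,-1],[10,-2,7,0,-1],[10,-2,7,0,-1]]]'; python3 -m crank '[[[10,-2,6,0,-1],[12,-2,4,0,-1],[11,-3,4,0,-1],[12,-2,2,0,-1],[12,-3,1,0,-1],[12,-2,-1,0,-1],[12,-3,-1,0,-1],[0,0,0,0,-1]]]'
python3 - <<'E'
from h import *
d=shot('side','c4s.png')
cv2.imwrite('pics/c4s.png',cv2.resize(d['img'][60:230,60:220,::-1],None,fx=3.5,fy=3.5))
s=shot('wrist','c4.png')
st=ctrl.get_state(); print(st['eef_pos'],st['contact_force'],st['gripper_width'],st['t'])
E
```

```text
t: 5.75
eef_pos: [0.4139, 0.3324, 0.1489]
orientation: [-0.701, 0.074, -0.069, 0.706]
contact_force: [-16.1, 2.1, 20.6]
gripper_width: 0.0079
t: 6.55
eef_pos: [0.5026, 0.3137, 0.163]
orientation: [-0.702, 0.07, -0.075, 0.705]
contact_force: [1.9, 0.2, 4.3]
gripper_width: 0.0077
[0.50198915 0.31385141 0.16311825] [ 1.09501437 -0.37953572  4.58898952] 0.007679563004557974 6.65
```

View pics/c4s.png

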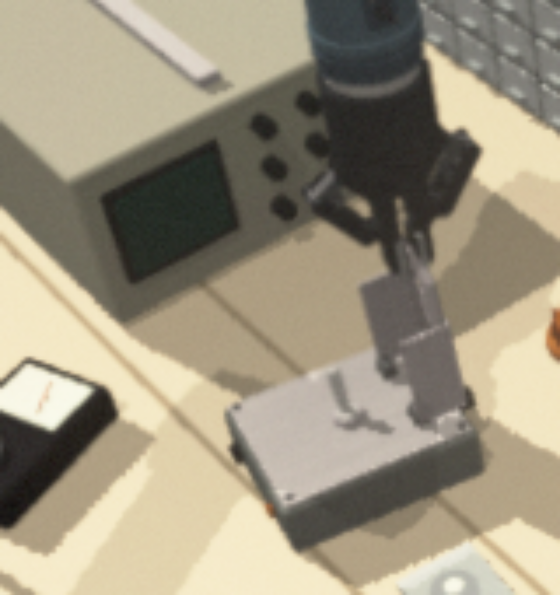

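View pics/c4.png

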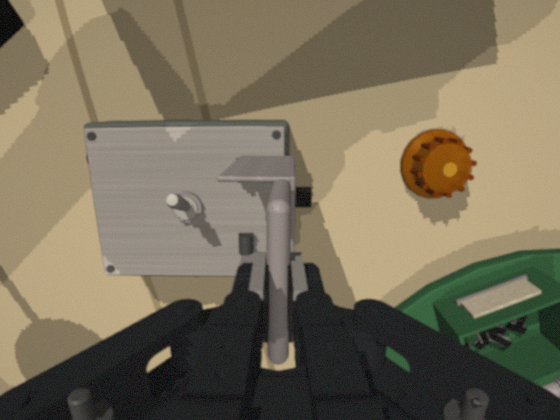

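```bash
python3 -m crank '[[[0,0,0,0,0.0],[0,0,0,0,0.0],[0,0,0,0,0.0],[0,0,20,0,0.0],[0,0,40,0,0.0],[-32,30,0,0,-0.5],[-31,29,0,0,-1],[0,0,0,0,-1],[0,0,0,0,-1]]]'
python3 - <<'E'
from h import *
d=snapshot('side')
cv2.imwrite('pics/c5s.png',cv2.resize(d['img'][60:230,60:220,::-1],None,fx=3.5,fy=3.5))
s=shot('wrist','c5.png')
import pickle; pickle.dump((s,d),open('c5.pkl','wb'))
st=ctrl.get_state(); print(st['eef_pos'],st['contact_force'],st['gripper_width'],st['t'])
E
```

```text
t: 7.55
eef_pos: [0.4353, 0.3724, 0.2203]
orientation: [0.704, -0.071, 0.071, -0.703]
contact_force: [0.5, 0.7, 0.1]
gripper_width: -0.0
[0.43639394 0.37148716 0.22006696] [ 0.3106142  -0.80905682 -1.05747528] -0.00021730697179109815 7.65
```

View pics/c5s.png

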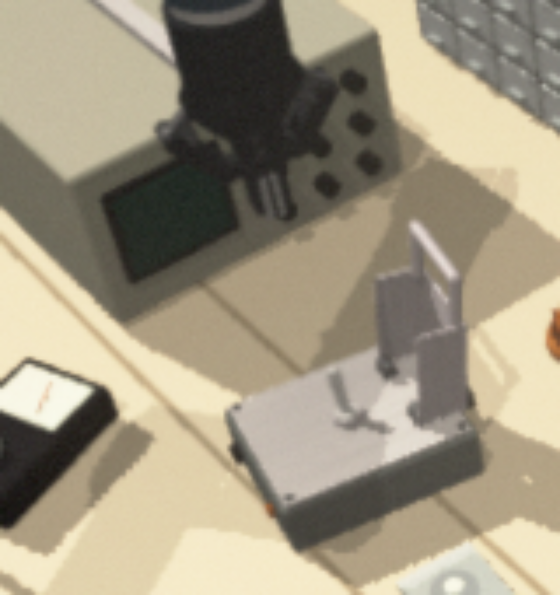

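View pics/c5.png

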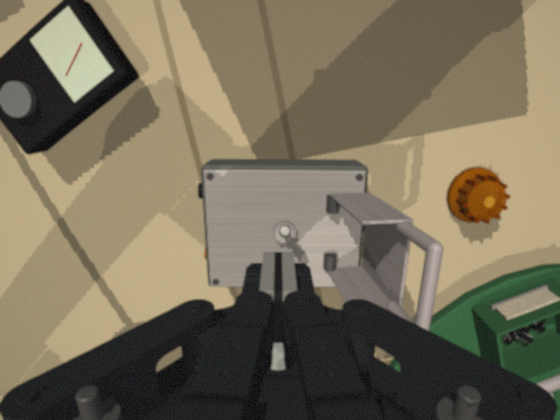

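Run:
```python
from h import *
import pickle
s,d=pickle.load(open('c5.pkl','rb'))
u=np.array([np.cos(-.205),np.sin(-.205)]); v=np.array([-u[1],u[0]]); c=np.array([.433,.3285])
for n,p in [('tip w',atz(s,(285,230),.087)),('tip side',atz(d,(60+333/3.5,60+378/3.5),.087)),('tcp',np.array([.4360,.3717]))]:
    r=p[:2]-c; print(n,p[:2].round(4),'box',(r@u).round(4),(r@v).round(4))
```

```text
tip w [0.4368 0.3423] box 0.0009 0.0143
tip side [0.4306 0.3317] box -0.003 0.0026
tcp [0.436  0.3717] box -0.0059 0.0429
```

```bash
python3 -m crank '[[[0,0,-48,0,-1],[0,0,-48,0,-1],[0,0,-47,0,-1],[0,0,0,0,-1],[-2,-8,0,0,-1],[-2,-8,0,0,-1],[-1,-8,0,0,-1],[-2,-8,0,0,-1],[0,0,0,0,-1]]]'
python3 - <<'E'
from h import *
d=snapshot('side')
cv2.imwrite('pics/c6s.png',cv2.resize(d['img'][60:230,60:220,::-1],None,fx=3.5,fy=3.5))
s=shot('wrist','c6.png')
st=ctrl.get_state(); print(st['eef_pos'],st['contact_force'],st['gripper_width'],st['t'])
E
```

```text
t: 8.55
eef_pos: [0.4301, 0.3394, 0.0791]
orientation: [-0.703, 0.071, -0.073, 0.704]
contact_force: [-0.4, 1.0, 1.2]
gripper_width: 0.0002
[0.42937489 0.33976717 0.07807904] [0.40921713 0.62110909 0.98488664] 4.366702209780672e-05 8.65
```

View pics/c6s.png

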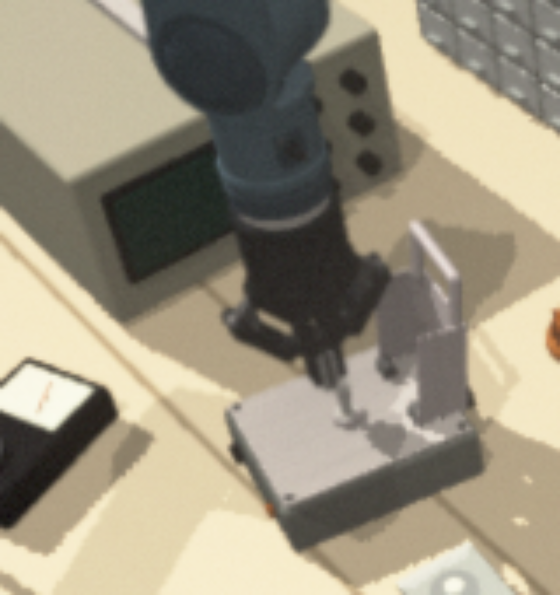

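View pics/c6.png

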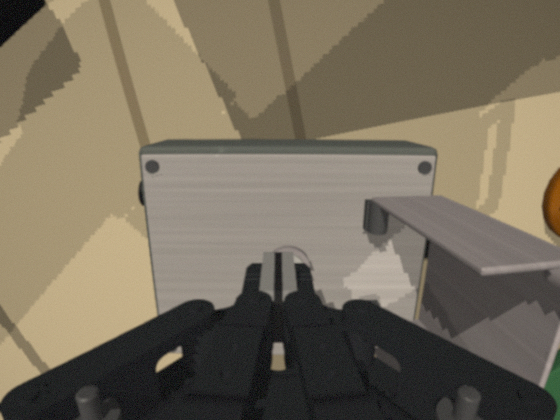

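```bash
python3 -m crank '[[[-1,-4,0,0,-1],[0,-2,0,0,-1],[0,0,0,0,-1]]]'; python3 -m crank '[[[0,-2,0,0,-1],[-1,-2,0,0,-1],[0,0,0,0,-1]]]'
```

```text
t: 8.95
eef_pos: [0.4278, 0.3336, 0.0771]
orientation: [0.704, -0.072, 0.072, -0.703]
contact_force: [-0.9, 0.6, 1.4]
gripper_width: 0.0
t: 9.25
eef_pos: [0.4275, 0.3319, 0.0774]
orientation: [-0.702, 0.072, -0.072, 0.705]
contact_force: [2.1, 6.2, -1.8]
gripper_width: -0.0002
```

```bash
python3 -m crank '[[[0,-2,0,0,-1],[0,0,0,0,-1]]]'; python3 -m crank '[[[2,10,0,0,-1],[6,30,0,0,-1],[0,0,0,0,-1]]]'
python3 - <<'E'
from h import *
import pickle
d=snapshot('side')
cv2.imwrite('pics/c7s.png',cv2.resize(d['img'][60:230,60:220,::-1],None,fx=3.5,fy=3.5))
s=shot('wrist','c7.png'); e=snapshot('scene'); cv2.imwrite('pics/c7e.png',cv2.resize(e['img'][150:260,340:460,::-1],None,fx=5,fy=5))
pickle.dump((s,d,e),open('c7.pkl','wb'))
st=ctrl.get_state(); print(st['eef_pos'],st['contact_force'],st['gripper_width'],st['t'])
E
```

```text
t: 9.45
eef_pos: [0.4276, 0.3314, 0.0779]
orientation: [-0.701, 0.072, -0.071, 0.706]
contact_force: [-0.7, 9.9, -0.3]
gripper_width: -0.0001
t: 9.75
eef_pos: [0.4355, 0.37, 0.0769]
orientation: [-0.703, 0.071, -0.072, 0.704]
contact_force: [0.1, 0.7, 0.3]
gripper_width: 0.0
[0.43416323 0.36707219 0.07657287] [ 0.48260529 -0.77275606 -0.91768175] 0.0001512643355370782 9.9
```

View pics/c7s.png

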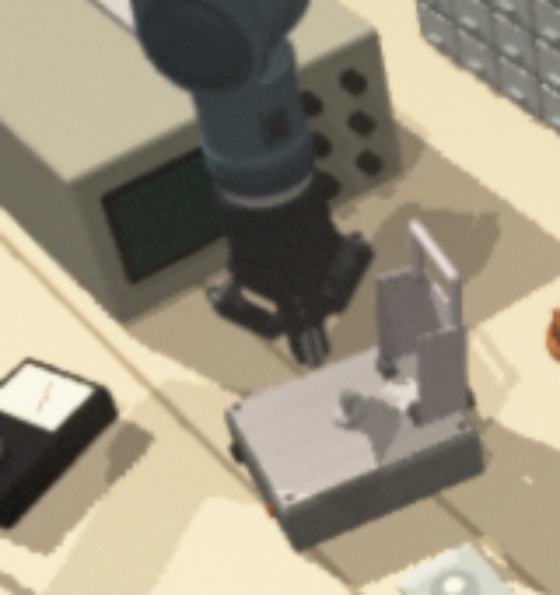

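View pics/c7.png

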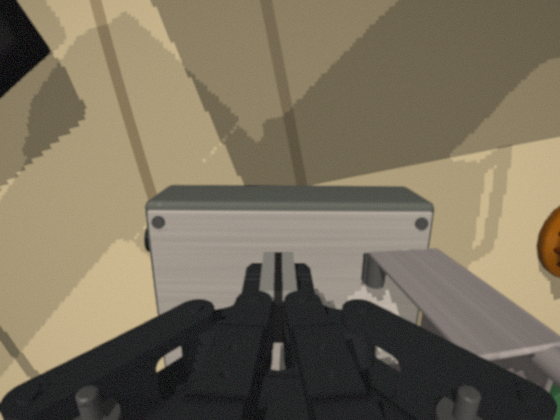

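View pics/c7e.png

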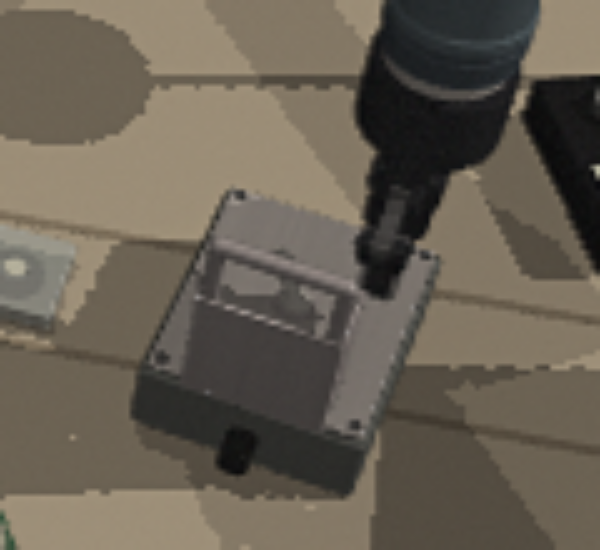

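```bash
python3 -m crank '[[[0,0,48,0,-0.1],[0,0,50,0,-0.1],[0,0,45,0,-0.1],[30,-19,0,0,-0.1],[30,-19,0,0,-0.1],[29,-20,0,0,-0.1],[0,0,0,0,-0.1]]]'
python3 - <<'E'
from h import *
import pickle
s=shot('wrist','c8.png')
pickle.dump(s,open('c8.pkl','wb'))
st=ctrl.get_state(); print(st['eef_pos'],st['contact_force'],st['gripper_width'],st['t'])
E
```

```text
t: 10.6
eef_pos: [0.5267, 0.3063, 0.2196]
orientation: [0.704, -0.074, 0.074, -0.702]
contact_force: [0.7, -0.1, -0.1]
gripper_width: 0.0382
[0.52480213 0.30762512 0.21957151] [-0.94870306 -0.02610131  0.05458357] 0.038463741671850064 10.65
```

View pics/c8.png

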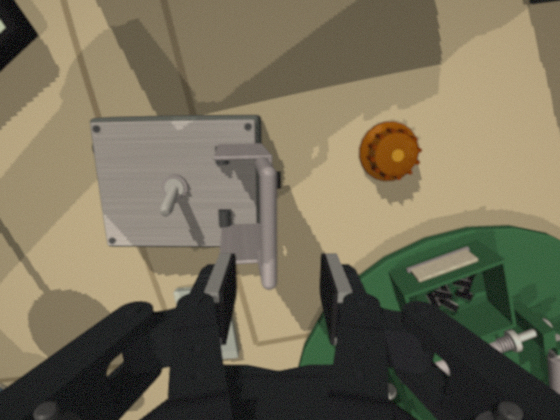

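The toggle now leans to -y, with its base at wrist (175,185) and end at (166,210), so it is off. The open bail is at column 268.

Run:
```python
from h import *
import pickle
s=pickle.load(open('c8.pkl','rb'))
a,b=atz(s,(267,170),.171),atz(s,(269,283),.171); print(a,b,(a+b)/2)
```

```text
[0.52927407 0.34490731 0.171     ] [0.51486379 0.2746941  0.171     ] [0.52206893 0.30980071 0.171     ]
```

```bash
python3 -m crank '[[[-3,2,-32,0,-0.1],[0,0,-33,0,-0.1],[0,0,0,0,-0.1],[0,0,0,0,-1],[0,0,0,0,-1],[0,0,0,0,-1],[0,0,0,0,-1]]]'
python3 - <<'E'
import numpy as np
from h import *
u=np.array([np.cos(-.205),np.sin(-.205)])
def p(t): x=-120*np.cos(t)+30*np.sin(t); z=120*np.sin(t)+30*np.cos(t); return np.array([x*u[0],x*u[1],z])
ts=np.linspace(1.7,0,18)
prev=np.zeros(3)
for t in ts[1:]:
    q=np.round(p(t)-p(1.7),0); print((q-prev).astype(int).tolist(),end=','); prev=q
st=ctrl.get_state(); print(st['eef_pos'],st['contact_force'],st['gripper_width'],st['t'])
E
```

```text
t: 11.35
eef_pos: [0.5223, 0.3125, 0.1572]
orientation: [-0.703, 0.071, -0.073, 0.704]
contact_force: [0.7, 0.5, 2.5]
gripper_width: 0.0076
[-11, 2, 4],[-12, 3, 3],[-12, 2, 1],[-12, 3, 1],[-12, 2, -1],[-12, 3, -3],[-12, 2, -3],[-11, 3, -4],[-11, 2, -6],[-10, 2, -7],[-10, 2, -8],[-8, 2, -8],[-8, 1, -10],[-7, 2, -10],[-6, 1, -11],[-4, 1, -11],[-4, 1, -12],[0.5222514  0.31247949 0.15724036] [0.7182704  0.54928677 2.51318548] 0.007608698109011178 11.35
```

```bash
python3 -m crank '[[[-11,2,4,0,-1],[-12,3,3,0,-1],[-12,2,1,0,-1],[-12,3,1,0,-1],[-12,2,-1,0,-1],[-12,3,-3,0,-1],[-12,2,-3,0,-1],[-11,3,-4,0,-1],[-11,2,-6,0,-1],[-10,2,-7,0,-1]]]'; python3 -m crank '[[[-10,2,-8,0,-1],[-8,2,-8,0,-1],[-8,1,-10,0,-1],[-7,2,-10,0,-1],[-6,1,-11,0,-1],[-4,1,-11,0,-1],[-4,1,-12,0,-1],[0,0,0,0,-1]]]'
```

```text
t: 12.35
eef_pos: [0.4054, 0.337, 0.1406]
orientation: [-0.703, 0.071, -0.072, 0.704]
contact_force: [4.5, 3.0, 1.5]
gripper_width: 0.0077
t: 13.15
eef_pos: [0.3615, 0.3479, 0.0719]
orientation: [-0.702, 0.07, -0.074, 0.705]
contact_force: [4.2, 4.1, 6.8]
gripper_width: 0.0075
```

```bash
python3 -m crank '[[[0,0,0,0,-0.28],[0,0,0,0,-0.28],[0,0,20,0,-0.28],[0,0,46,0,-0.28],[0,0,46,0,-0.28],[0,0,46,0,-0.28],[0,0,0,0,-0.28]]]'
python3 - <<'E'
from h import *
d=snapshot('side')
cv2.imwrite('pics/c9s.png',cv2.resize(d['img'][60:230,60:220,::-1],None,fx=3.5,fy=3.5))
st=ctrl.get_state(); print(st['eef_pos'],st['t'])
E
```

```text
t: 13.85
eef_pos: [0.3606, 0.3473, 0.2334]
orientation: [-0.702, 0.07, -0.074, 0.705]
contact_force: [0.6, 0.8, 0.3]
gripper_width: 0.0305
[0.35965745 0.34649551 0.23032622] 13.9
```

View pics/c9s.png

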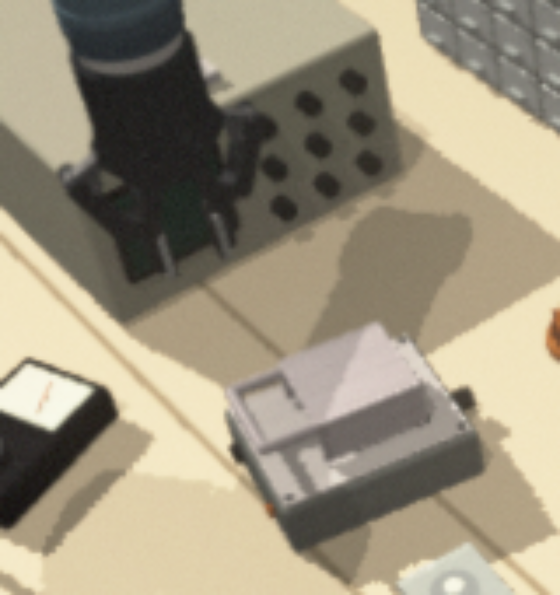

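```bash
python3 -m crank '[[[6,-44,2,0.44,-0.28],[6,-44,2,0.44,0],[6,-44,2,0.44,0.5],[6,-44,2,0.44,1],[6,-44,2,0.44,1],[6,-44,2,0.44,1],[6,-44,2,0.44,1],[6,-44,2,0.44,1],[6,-44,2,0.44,1],[6,-44,2,0.44,1],[6,-44,0,0.44,1],[6,-44,0,0.44,1],[6,-44,0,0.44,1],[6,-44,0,0.44,1],[0,-44,0,0.44,1],[0,0,0,0,1],[0,0,0,0,1]]]'
python3 - <<'E'
from h import *
import pickle
s=shot('wrist','d1.png')
st=ctrl.get_state(); print(st['eef_pos'],st['orientation'],st['gripper_width'],st['t'])
f=trace('wrist','fork')[:2]; r=trace('wrist','rack')[:1]
pickle.dump((s,f,r),open('d1.pkl','wb'))
for x in f+r: print(x['conf'],x['box'])
E
```

```text
t: 15.6
eef_pos: [0.4414, -0.3133, 0.2454]
orientation: [-0.705, 0.034, -0.031, 0.708]
contact_force: [0.6, 0.5, -0.1]
gripper_width: 0.0854
[ 0.44165645 -0.31253195  0.24603291] [-0.70504752  0.03298231 -0.03024057  0.7077469 ] 0.08514411130026399 15.65
0.57 [258.0, 145.9, 42.0, 50.6]
0.84 [230.7, 103.5, 93.9, 216.2]
```

View pics/d1.png

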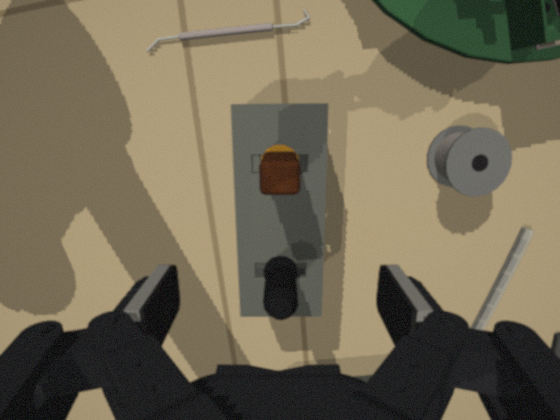

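Run:
```python
from h import *
import pickle
s,f,r=pickle.load(open('d1.pkl','rb'))
print('slot',atz(s,(251.5,163),.1),atz(s,(308.5,163),.1),'flangetop edge',atz(s,(281,146),.103))
# handle top face corners
for u in [(262,164),(299,164),(300,193),(261,193)]: print(atz(s,u,.165).round(4))
c=[atz(s,u,.1) for u in [(232,104),(328,104),(320,317),(241,317)]]; print(np.round(c,4),np.mean(c,0))
cv2.imwrite('pics/d1c.png',cv2.resize(s['img'][90:330,210:350,::-1],None,fx=2.5,fy=2.5,interpolation=cv2.INTER_CUBIC))
cv2.imwrite('pics/d1d.png',cv2.resize(s['img'][135:205,240:320,::-1],None,fx=7,fy=7,interpolation=cv2.INTER_CUBIC))
```

```text
slot [ 0.42149754 -0.2834714   0.1       ] [ 0.46983215 -0.28788275  0.1       ] flangetop edge [ 0.44781169 -0.27116617  0.103     ]
[ 0.4345 -0.2755  0.165 ]
[ 0.4588 -0.2777  0.165 ]
[ 0.458  -0.2974  0.165 ]
[ 0.4318 -0.295   0.165 ]
[[ 0.411  -0.2337  0.1   ]
 [ 0.4891 -0.2408  0.1   ]
 [ 0.4712 -0.4401  0.1   ]
 [ 0.3938 -0.4331  0.1   ]] [ 0.44129229 -0.33692424  0.1       ]
```

View pics/d1d.png

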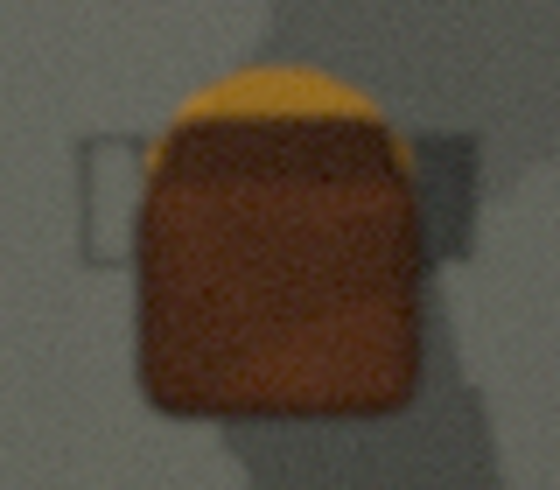

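```bash
python3 -m crank '[[[4,27,0,0,1],[0,0,-46,0,1],[0,0,-46,0,1],[0,0,-46,0,1],[0,0,0,0,1],[0,0,0,0,-0.6],[0,0,0,0,-0.6],[0,0,0,0,-0.6],[0,0,0,0,-0.6],[0,0,0,0,-0.6],[0,0,0,0,-0.6]]]'
python3 - <<'E'
from h import *
d=snapshot('side'); cv2.imwrite('pics/d2s.png',cv2.resize(d['img'][200:400,260:440,::-1],None,fx=3,fy=3))
st=ctrl.get_state(); print(st['eef_pos'],st['contact_force'],st['wrist_torque'],st['gripper_width'],st['t'])
E
```

```text
t: 16.85
eef_pos: [0.4482, -0.2883, 0.1126]
orientation: [0.707, -0.03, 0.033, -0.705]
contact_force: [-1.9, 0.5, 5.9]
gripper_width: 0.0274
[ 0.44818563 -0.28824747  0.11261105] [-1.44052835  0.75504503  6.6026461 ] [0.09871483 0.35140158 0.04076386] 0.027315671696755455 16.9
```

View pics/d2s.png

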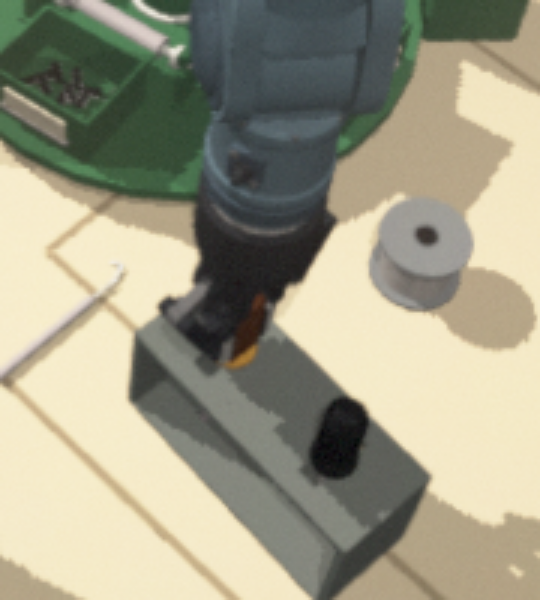

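```bash
python3 -m crank '[[[0,0,10,0,-0.6],[0,0,30,0,-0.6],[0,0,40,0,-0.6],[0,0,36,0,-0.6],[0,0,0,0,-0.6]]]'
python3 - <<'E'
from h import *
d=snapshot('side'); cv2.imwrite('pics/d3s.png',cv2.resize(d['img'][170:370,260:440,::-1],None,fx=3,fy=3))
s=snapshot('scene'); cv2.imwrite('pics/d3e.png',cv2.resize(s['img'][60:220,110:290,::-1],None,fx=3.5,fy=3.5))
st=ctrl.get_state(); print(st['eef_pos'],st['orientation'],st['contact_force'],st['wrist_torque'],st['gripper_width'],st['t'])
E
```

```text
t: 17.4
eef_pos: [0.4498, -0.2892, 0.2328]
orientation: [0.709, -0.028, 0.035, -0.704]
contact_force: [1.0, -1.0, -0.9]
gripper_width: 0.0274
[ 0.44774015 -0.28760432  0.22773021] [ 0.70703358 -0.03059785  0.03240042 -0.7057744 ] [-0.00506235  0.14007156 -2.605103  ] [-0.02033955 -0.02332504 -0.04055269] 0.027241087252756195 17.5
```

View pics/d3s.png

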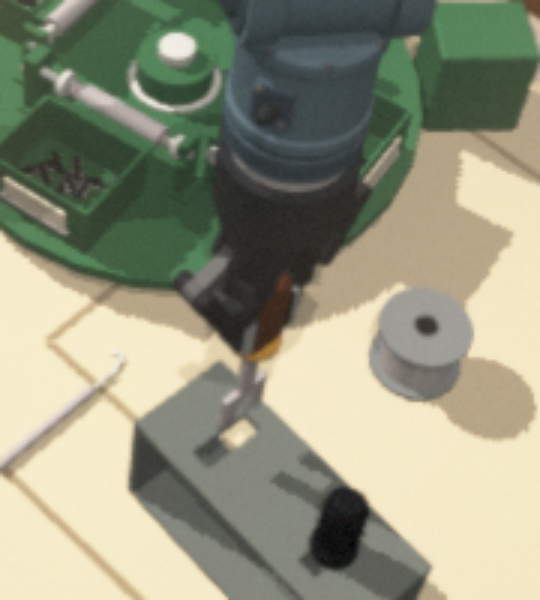

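View pics/d3e.png

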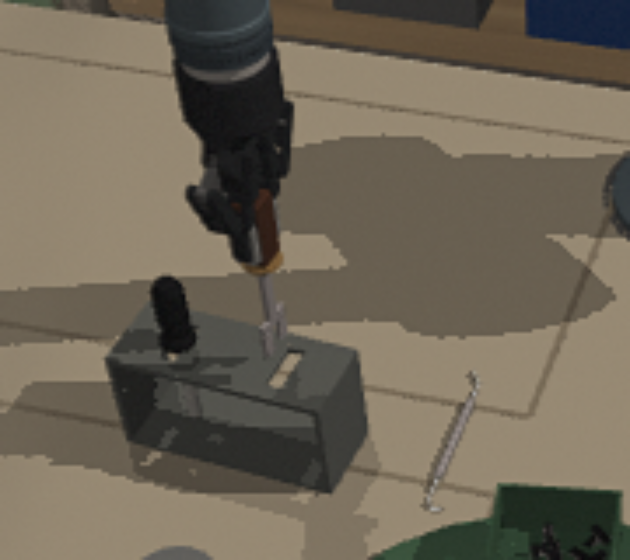

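```bash
python3 -m crank '[[[17,37,0,1.55,-0.6],[17,37,0,1.55,-0.6],[17,37,0,1.55,-0.6],[17,37,0,1.55,-0.6],[17,37,0,1.55,-0.6],[17,37,0,1.55,-0.6],[17,37,0,1.55,-0.6],[17,37,0,1.55,-0.6],[17,36,0,1.55,-0.6],[0,0,0,0,-0.6],[0,0,0,0,-0.6]]]'
python3 - <<'E'
from h import *
import pickle
s=shot('wrist','e1.png',1.4); d=shot('side','e1s.png'); e=shot('scene','e1e.png')
pickle.dump((s,d,e),open('e1.pkl','wb'))
cv2.imwrite('pics/e1s.png',cv2.resize(d['img'][80:280,220:400,::-1],None,fx=3,fy=3))
cv2.imwrite('pics/e1e.png',cv2.resize(e['img'][120:300,200:360,::-1],None,fx=3.3,fy=3.3))
st=ctrl.get_state(); print(st['eef_pos'],st['orientation'],st['contact_force'],st['gripper_width'],st['t'])
E
```

```text
t: 18.6
eef_pos: [0.599, 0.0457, 0.2243]
orientation: [0.705, 0.054, -0.056, -0.705]
contact_force: [0.2, -0.4, -0.8]
gripper_width: 0.0273
[0.59913603 0.04396178 0.22557388] [ 0.70507621  0.05339203 -0.05466491 -0.70500254] [-0.51391016 -0.37127651 -1.78451835] 0.02741494159026898 18.75
```

View pics/e1.png

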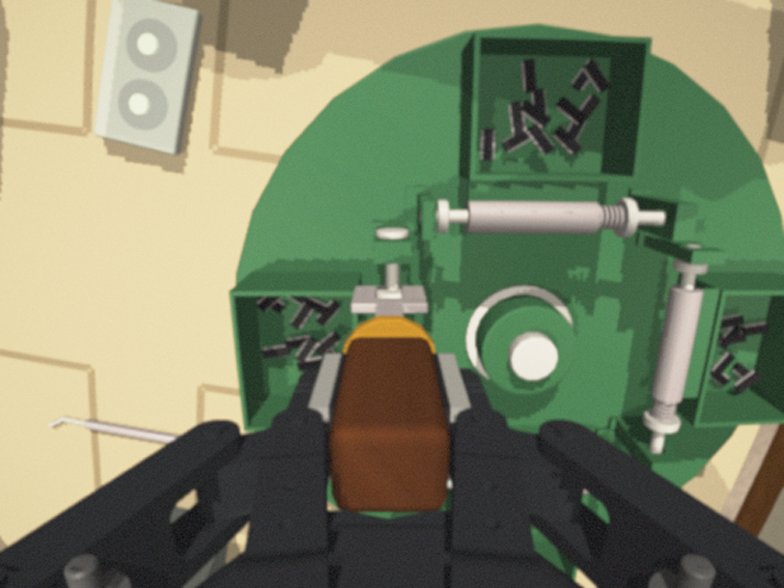

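View pics/e1s.png

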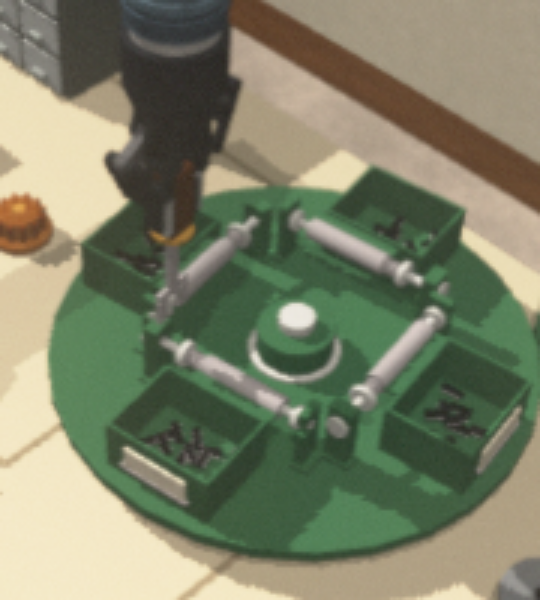

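View pics/e1e.png

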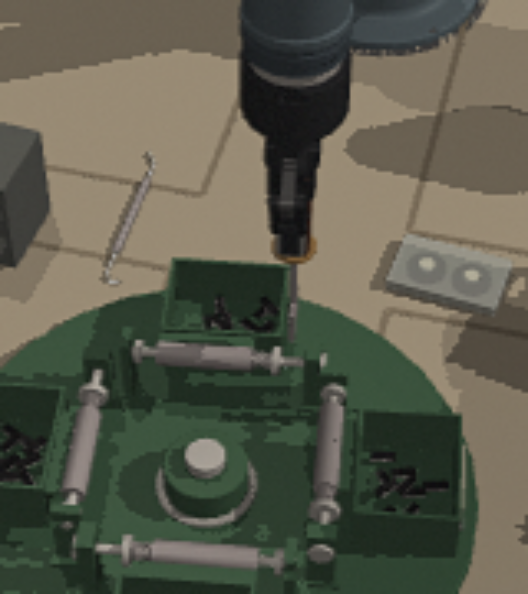

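```bash
cat > ov.py <<'E'
from h import *
import pickle,sys
B,K,C=pickle.load(open('poses.pkl','rb'))
if len(sys.argv)>2: C=np.array([float(v) for v in sys.argv[2].split(',')])
s,d,e=pickle.load(open(sys.argv[1],'rb'))
def P(p,l):
    c,s_=np.cos(p[2]),np.sin(p[2]); return np.array([p[0]+c*l[0]-s_*l[1],p[1]+s_*l[0]+c*l[1],l[2]])
rect=lambda x0,x1,y0,y1,z:[P(C,(a,b,z)) for a,b in [(x0,y0),(x1,y0),(x1,y1),(x0,y1),(x0,y0)]]
box3=lambda x0,x1,y0,y1,z0,z1: rect(x0,x1,y0,y1,z0)+rect(x0,x1,y0,y1,z1)
def disc(y,r): return [P(C,(-.095+r*np.cos(a),y,.081+r*np.sin(a))) for a in np.linspace(0,6.3,40)]
for n,sx,(x0,y0,x1,y1) in [('w',s,(150,100,400,290)),('s',d,(250,150,340,260)),('e',e,(230,190,310,250))]:
    f=min(780/(x1-x0),590/(y1-y0)); im=cv2.resize(sx['img'][y0:y1,x0:x1,::-1],None,fx=f,fy=f,interpolation=cv2.INTER_CUBIC)
    def dr(pts,col):
        pp=np.array([(proj(sx,q)+.5-[x0,y0])*f-.5 for q in pts]).astype(int); cv2.polylines(im,[pp],False,col,1,cv2.LINE_AA)
    for y in (-.074,.074): dr(box3(-.106,-.084,y-.004,y+.004,.05,.098),(255,0,255))
    dr(disc(.050,.012),(0,255,255)); dr(disc(.044,.012),(0,255,255)); dr(disc(.028,.010),(255,255,0)); dr(disc(-.05,.010),(255,255,0)); dr(disc(-.062,.010),(0,255,255)); dr(disc(-.078,.004),(0,255,255))
    dr(rect(-.197,-.117,-.05,.05,.086),(0,0,255))
    cv2.imwrite('pics/%s_%s.png'%(sys.argv[3] if len(sys.argv)>3 else 'ov',n),im)
E
python3 ov.py e1.pkl
```

```text
(no output)
```

View pics/ov_w.png

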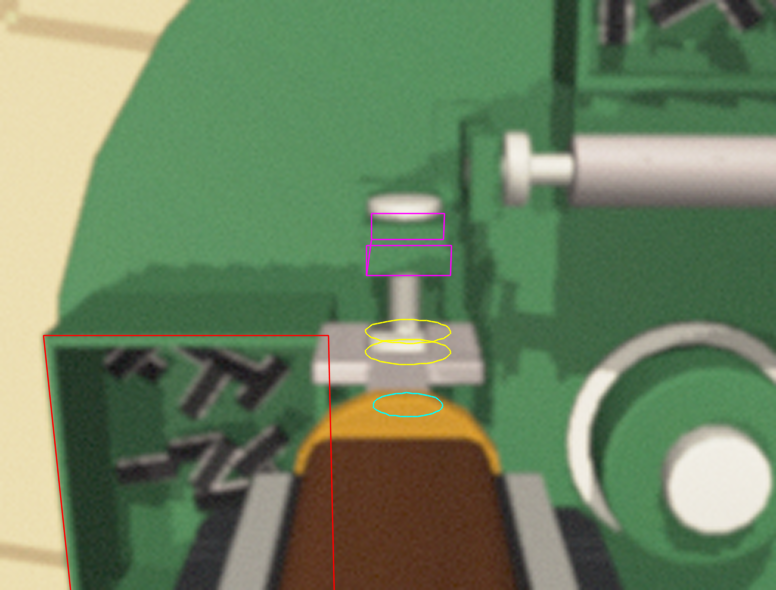

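View pics/ov_s.png

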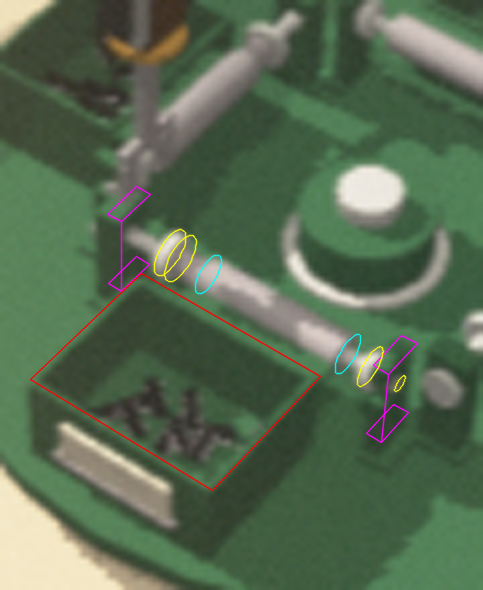

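View pics/ov_e.png

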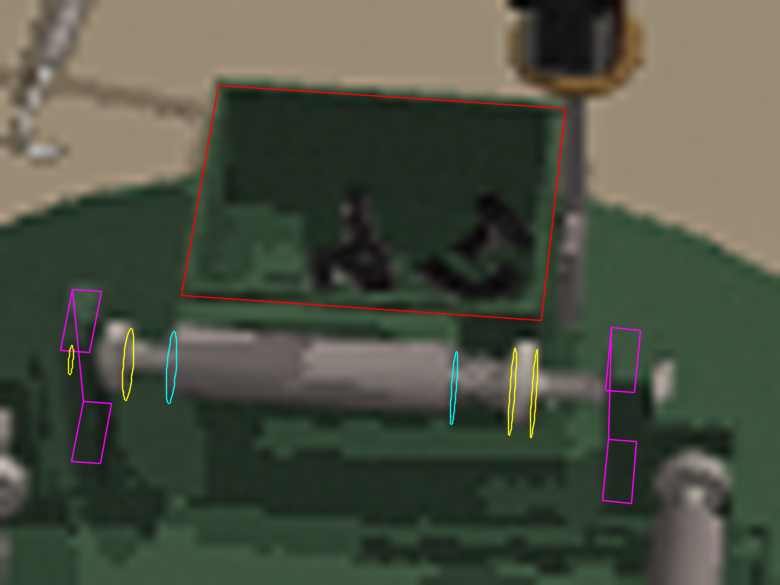

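Run:
```python
from h import *
import pickle
s,d,e=pickle.load(open('e1.pkl','rb')); B,K,C=pickle.load(open('poses.pkl','rb'))
tcp=np.array([.5991,.0448,.2255]); u=np.array([np.cos(C[2]),np.sin(C[2])]); v=np.array([-u[1],u[0]])
for px in [(318,324),(477,324)]:
    for z in (.120,.125,.130):
        p=atz(s,(150+px[0]/3.104,100+px[1]/3.104),z); r=p[:2]-tcp[:2]; print(px,z,p.round(4),'rel fork',(r@u*1e3).round(1),(r@v*1e3).round(1))
r=tcp[:2]-C[:2]; print('tcp in carousel',r@u*1e3,r@v*1e3)
# pin in wrist: center at (404,290) crop at z .085 top -> axis
p=atz(s,(150+404/3.104,100+300/3.104),.081); r=p[:2]-C[:2]; print('pin',r@u,r@v)
p=atz(s,(150+404/3.104,100+277/3.104),.082); r=p[:2]-C[:2]; print('lug face/pin',r@u,r@v)
```

```text
(318, 324) 0.12 [0.5799 0.045  0.12  ] rel fork -19.0 3.1
(318, 324) 0.125 [0.5801 0.0464 0.125 ] rel fork -18.6 4.5
(318, 324) 0.13 [0.5802 0.0479 0.13  ] rel fork -18.2 5.9
(477, 324) 0.12 [0.618 0.051 0.12 ] rel fork 19.7 3.2
(477, 324) 0.125 [0.6175 0.0523 0.125 ] rel fork 19.3 4.6
(477, 324) 0.13 [0.6169 0.0536 0.13  ] rel fork 18.9 6.0
tcp in carousel -97.90824411710655 59.544515909540166
pin -0.0958398313953054 0.05868253495517914
lug face/pin -0.0958648089339502 0.0655135593720149
```

```bash
python3 -m crank '[[[2,-1,-10,0,-0.6],[0,0,-15,0,-0.6],[0,0,-7,0,-0.6],[0,0,0,0,-0.6],[0,0,0,0,-0.6]]]'
python3 - <<'E'
from h import *
import pickle
s=snapshot('wrist'); d=snapshot('side'); e=snapshot('scene')
pickle.dump((s,d,e),open('e2.pkl','wb'))
st=ctrl.get_state(); print(st['eef_pos'],st['orientation'],st['contact_force'],st['gripper_width'],st['t'])
E
python3 ov.py e2.pkl .705,.001,.154 e2
```

```text
t: 19.25
eef_pos: [0.6018, 0.0436, 0.1943]
orientation: [0.705, 0.054, -0.054, -0.705]
contact_force: [-1.0, 0.2, -1.3]
gripper_width: 0.0276
[0.60250582 0.04389414 0.19510353] [ 0.70506147  0.0550329  -0.0539943  -0.70494278] [ 0.65231295  0.01583304 -1.84345128] 0.027428713933949 19.4
```

View pics/e2_w.png

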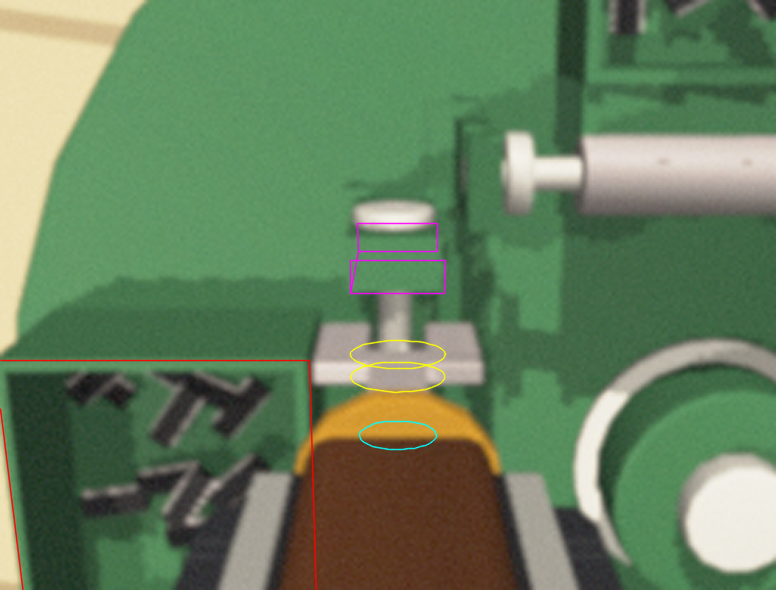

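View pics/e2_e.png

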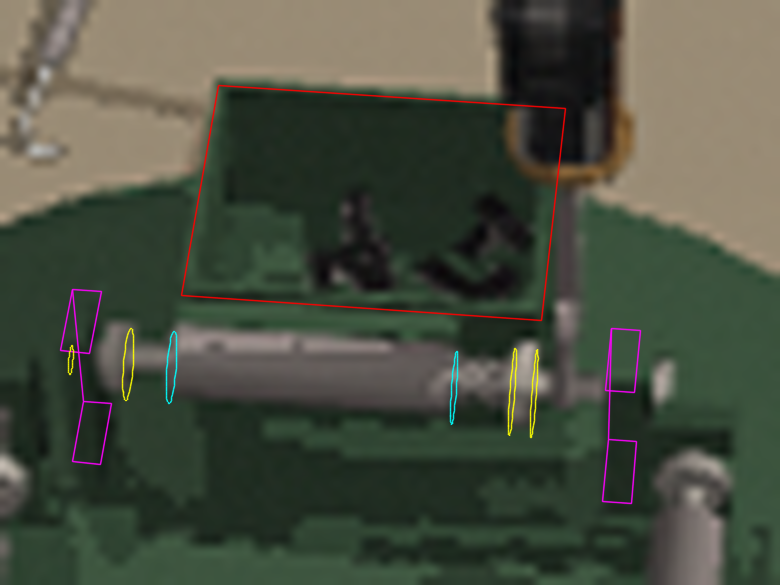

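View pics/e2_s.png

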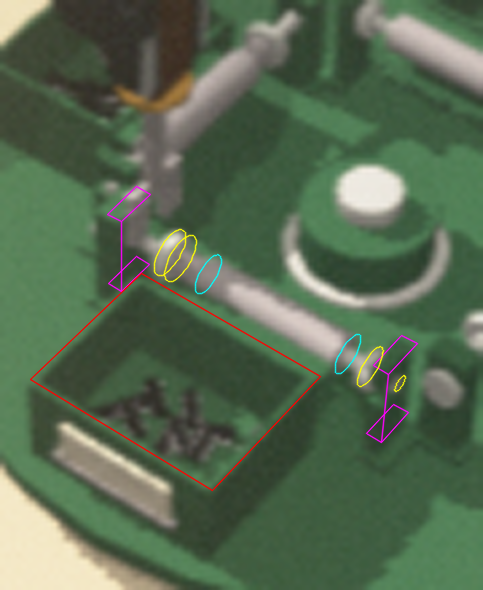

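```bash
python3 -m crank '[[[0,0,-9,0,-0.6],[0,0,-9,0,-0.6],[0,0,-9,0,-0.6],[0,0,0,0,-0.6]]]'
python3 - <<'E'
from h import *
import pickle
s=snapshot('wrist'); d=snapshot('side'); e=snapshot('scene')
pickle.dump((s,d,e),open('e3.pkl','wb'))
st=ctrl.get_state(); print(st['eef_pos'],st['orientation'],st['contact_force'],st['wrist_torque'],st['gripper_width'],st['t'])
E
python3 ov.py e3.pkl .705,.001,.154 e3
```

```text
t: 19.8
eef_pos: [0.6005, 0.0441, 0.165]
orientation: [-0.705, -0.053, 0.056, 0.705]
contact_force: [-0.0, -0.8, -1.5]
gripper_width: 0.0274
[0.60194289 0.04403121 0.16720466] [-0.70499716 -0.05448889  0.05465769  0.70499823] [-0.82795611  0.66100352 -2.11845062] [-0.02502151  0.00569962 -0.00942836] 0.027578067425401212 19.95
```

View pics/e3_e.png

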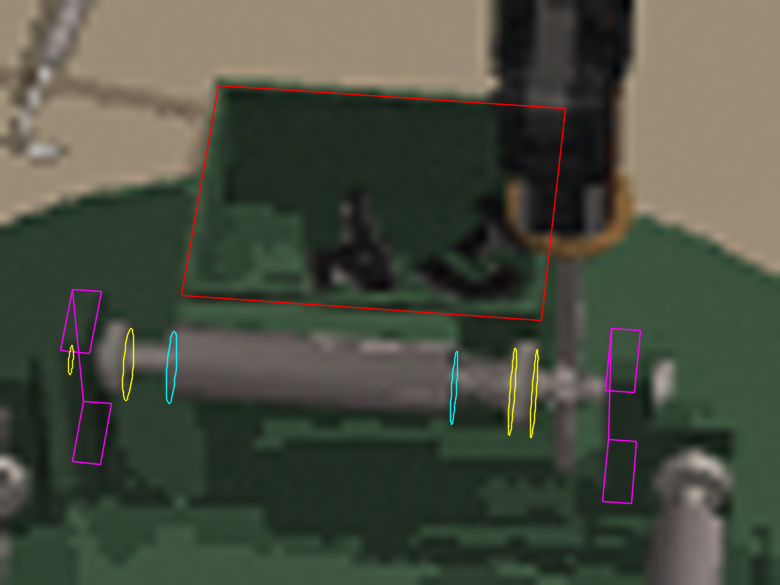

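View pics/e3_s.png

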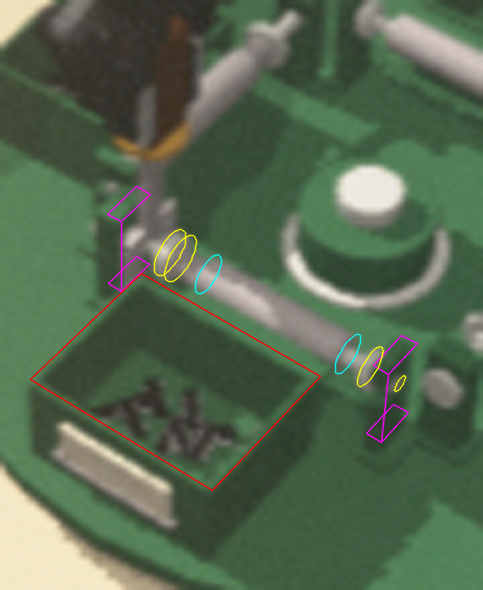

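View pics/e3_w.png

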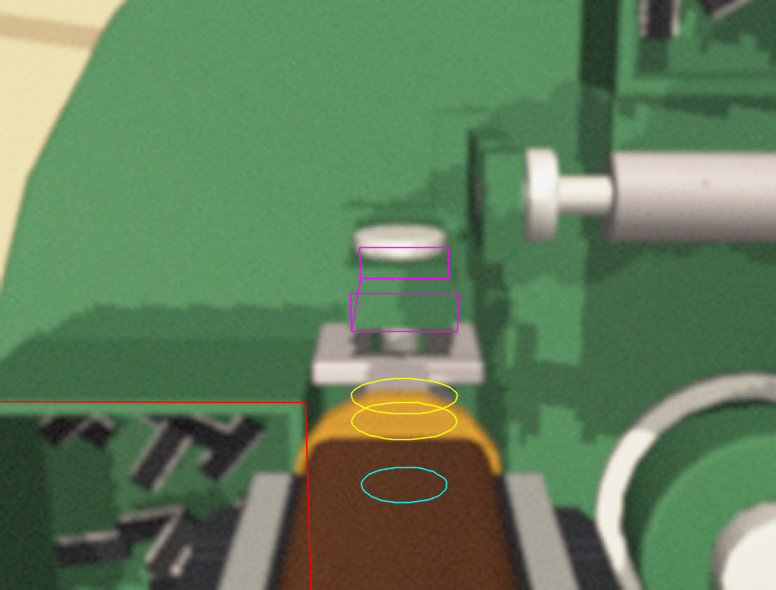

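```bash
python3 -m crank '[[[0,-4,0,0,-0.6],[1,-4,0,0,-0.6],[1,-3,0,0,-0.6],[0,-3,0,0,-0.6],[0,0,0,0,-0.6]]]'; python3 -m crank '[[[0,-2,0,0,-0.6],[1,-2,0,0,-0.6],[0,0,0,0,-0.6]]]'
python3 - <<'E'
from h import *
import pickle
s=snapshot('wrist'); d=snapshot('side'); e=snapshot('scene')
pickle.dump((s,d,e),open('e4.pkl','wb'))
st=ctrl.get_state(); print(st['eef_pos'],st['orientation'],st['contact_force'],st['wrist_torque'],st['gripper_width'],st['t'])
E
python3 ov.py e4.pkl .705,.001,.154 e4
```

```text
t: 20.45
eef_pos: [0.6044, 0.0303, 0.1677]
orientation: [-0.704, -0.055, 0.054, 0.706]
contact_force: [0.7, 4.2, 2.0]
gripper_width: 0.0274
t: 20.75
eef_pos: [0.6051, 0.0263, 0.1674]
orientation: [-0.705, -0.055, 0.054, 0.705]
contact_force: [-0.3, 3.7, 1.8]
gripper_width: 0.0273
[0.60503334 0.02629545 0.1673854 ] [-0.70480922 -0.05469148  0.05455621  0.70517829] [0.36114704 5.16853039 1.29825961] [ 1.29058776  0.01470562 -0.01671911] 0.027419890790312224 20.9
```

View pics/e4_e.png

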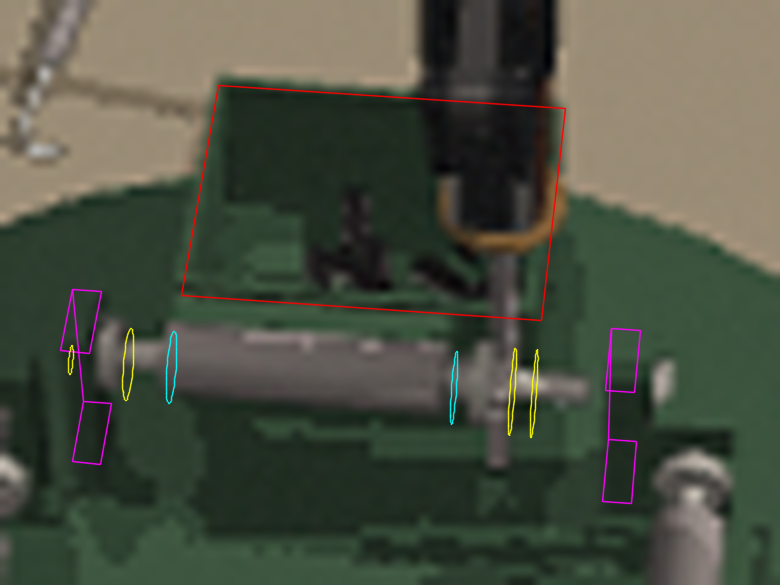

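View pics/e4_s.png

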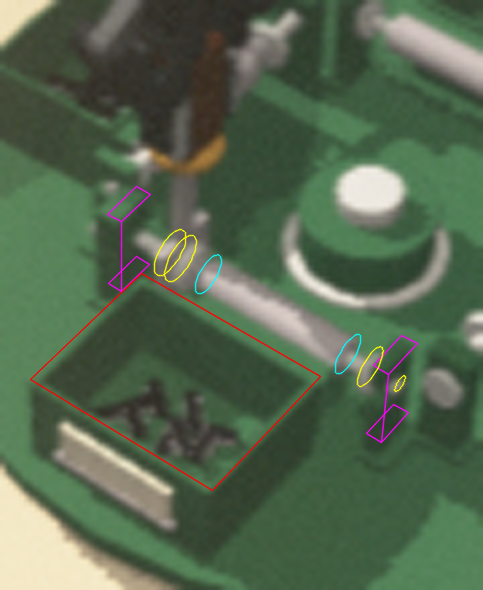

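View pics/e4_w.png

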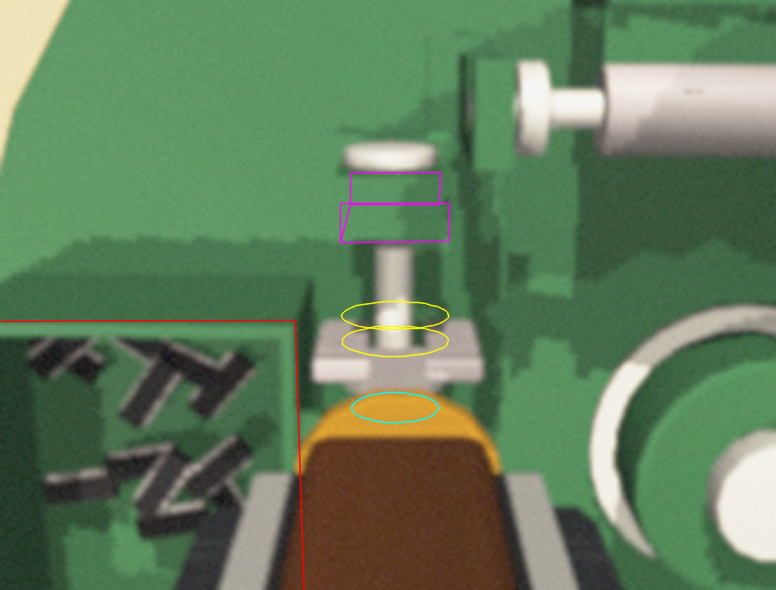

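The tip at scene (588,388) is clear of the lug edge at about 606, so I'll draw the bin outward now.

```bash
python3 -m crank '[[[-3,-1,0,0,-0.6],[-5,-1,0,1,-0.6],[-5,-1,0,2,-0.6],[-5,-1.5,0,2,-0.6],[0,0,0,0,-0.6]]]'
python3 - <<'E'
from h import *
import pickle
s=snapshot('wrist'); d=snapshot('side'); e=snapshot('scene')
pickle.dump((s,d,e),open('e5.pkl','wb'))
st=ctrl.get_state(); print(st['eef_pos'],st['orientation'],st['contact_force'],st['wrist_torque'],st['gripper_width'],st['t'])
E
python3 ov.py e5.pkl .705,.001,.154 e5
```

```text
t: 21.4
eef_pos: [0.5867, 0.022, 0.1673]
orientation: [-0.702, -0.086, 0.085, 0.702]
contact_force: [-0.3, 5.5, 0.2]
gripper_width: 0.0274
[0.58673889 0.02194574 0.16725617] [-0.70162358 -0.08532096  0.08545501  0.70224079] [0.14811872 4.92741694 0.57456858] [1.44843818 0.13077488 0.07907102] 0.027312972843894293 21.55
```

View pics/e5_e.png

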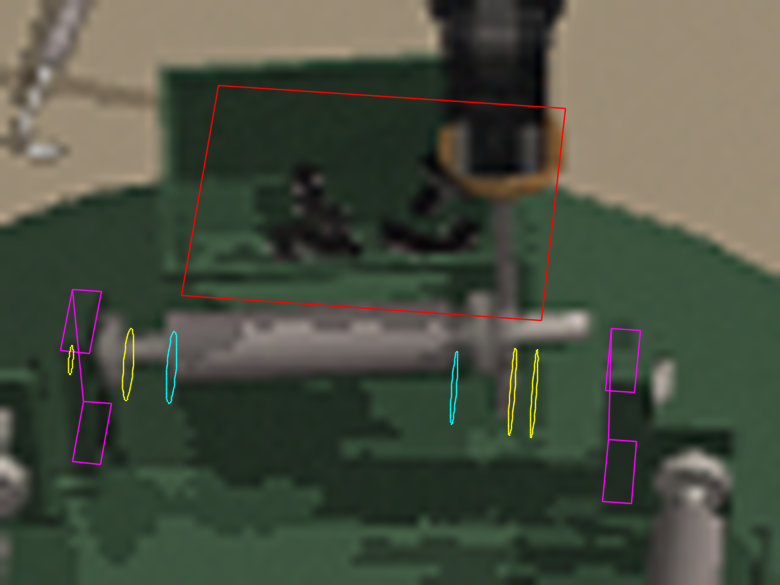

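View pics/e5_w.png

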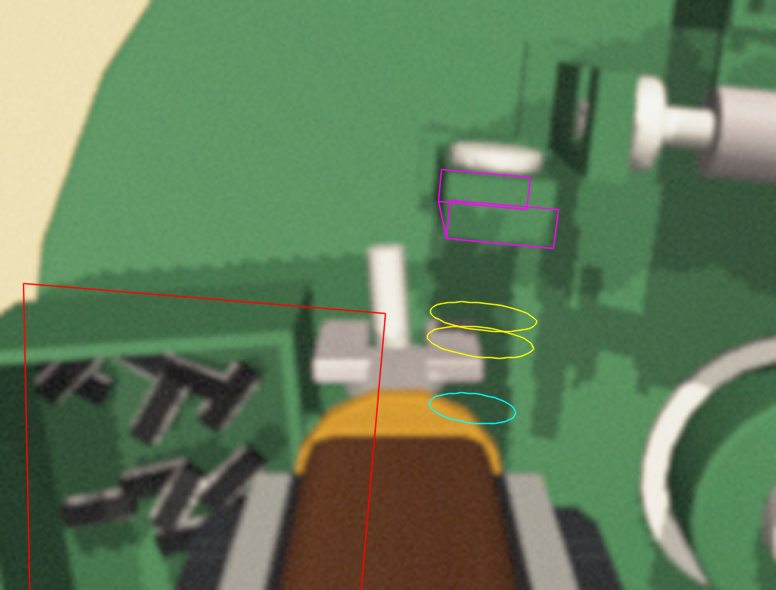

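```bash
python3 -m crank '[[[-5,-1.5,0,2,-0.6],[-5,-1.5,0,2,-0.6],[-5,-1.5,0,1,-0.6],[0,0,0,0,-0.6]]]'
python3 - <<'E'
from h import *
import pickle
s=snapshot('wrist'); d=snapshot('side'); e=snapshot('scene')
pickle.dump((s,d,e),open('e6.pkl','wb'))
st=ctrl.get_state(); print(st['eef_pos'],st['orientation'],st['contact_force'],st['wrist_torque'],st['gripper_width'],st['t'])
E
python3 ov.py e6.pkl .705,.001,.154 e6
```

```text
t: 21.95
eef_pos: [0.5712, 0.0175, 0.1671]
orientation: [-0.697, -0.116, 0.116, 0.698]
contact_force: [-1.3, 4.3, 0.3]
gripper_width: 0.0271
[0.57130705 0.0174182  0.16708516] [-0.69717591 -0.11554697  0.1162866   0.69790549] [-1.11165935  5.17248937  0.94590549] [1.4488667  0.29780399 0.04940329] 0.027164708731316402 22.1
```

View pics/e6_e.png

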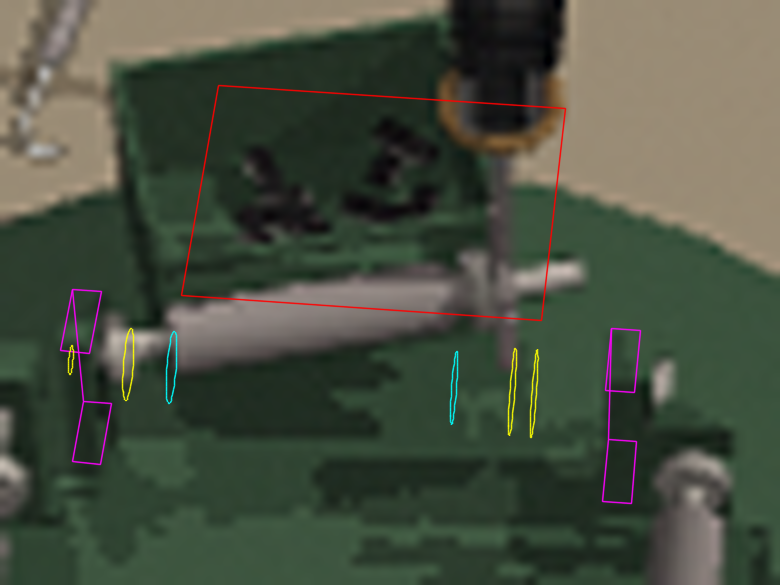

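View pics/e6_w.png

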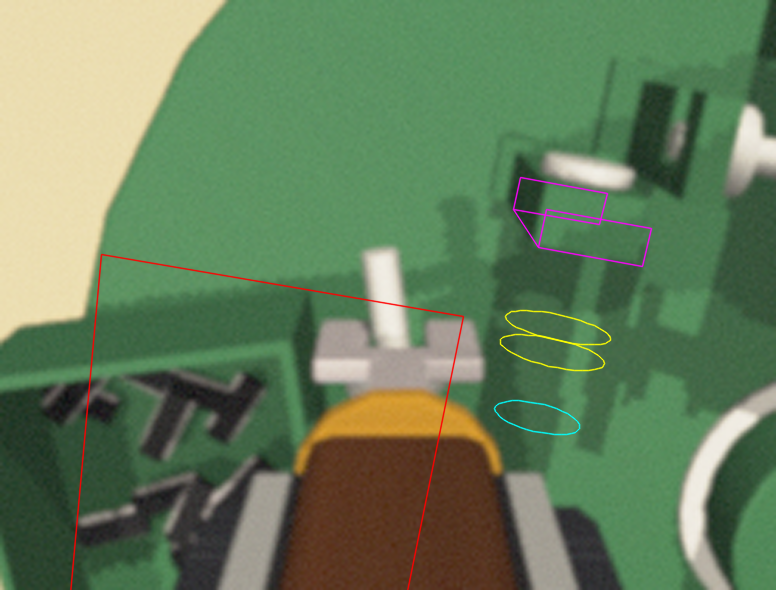

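View pics/e6_s.png

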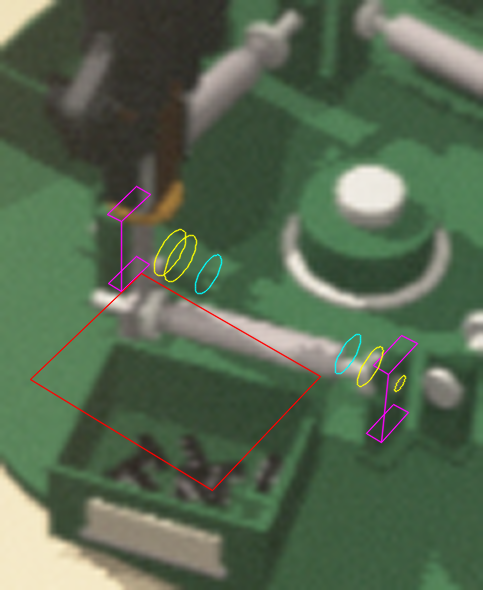

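```bash
python3 -m crank '[[[-2,4,0,0,-0.6],[-2,5,0,0,-0.6],[-2,6,0,0,-0.6],[0,0,20,0,-0.6],[0,0,33,0,-0.6],[27,-27,0,0,-0.6],[28,-28,0,0,-0.6],[28,-28,0,0,-0.6],[0,0,0,0,-0.6]]]'
python3 - <<'E'
from h import *
import pickle
s=snapshot('wrist'); d=snapshot('side'); e=snapshot('scene')
pickle.dump((s,d,e),open('e7.pkl','wb'))
st=ctrl.get_state(); print(st['eef_pos'],st['orientation'],st['contact_force'],st['wrist_torque'],st['gripper_width'],st['t'])
cv2.imwrite('pics/e7_wf.png',cv2.resize(s['img'][:,:,::-1],None,fx=1.4,fy=1.4))
E
python3 ov.py e7.pkl .705,.001,.154 e7
```

```text
t: 23.0
eef_pos: [0.6516, -0.0558, 0.2186]
orientation: [0.7, 0.114, -0.114, -0.696]
contact_force: [-1.0, 0.7, -2.6]
gripper_width: 0.0274
[ 0.64855164 -0.05131162  0.2197538 ] [ 0.69790371  0.11513211 -0.11614497 -0.69726993] [-0.13328314 -0.10314612 -0.71291965] [ 0.03466066  0.02742714 -0.06291148] 0.027316707181283872 23.15
```

View pics/e7_e.png

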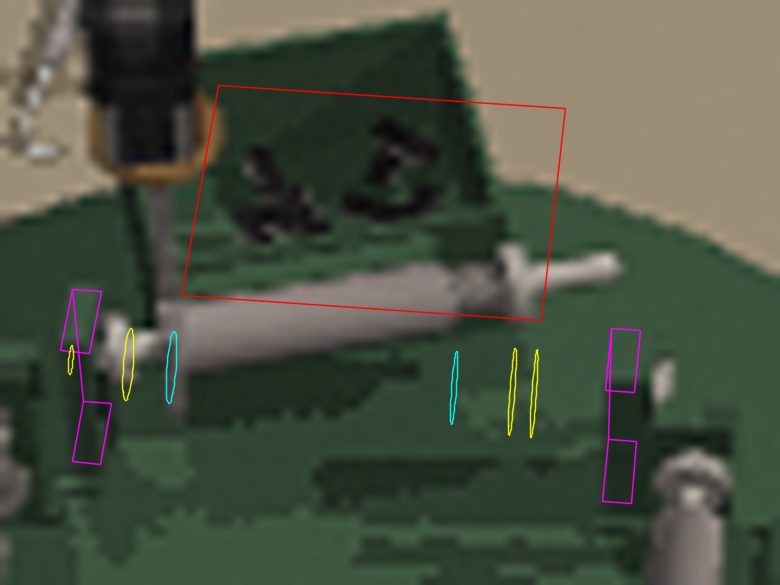

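View pics/e7_wf.png

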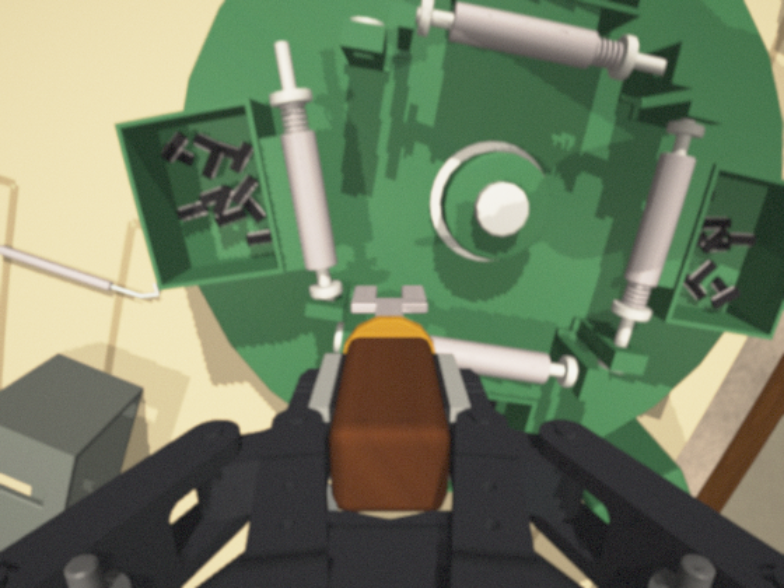

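View pics/e7_s.png

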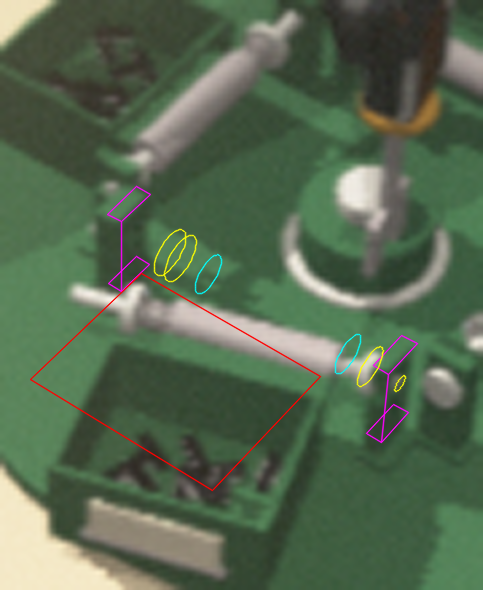

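```bash
cat > loc.py <<'E'
from h import *
import pickle,sys
C=np.array([.705,.001,.154]); u=np.array([np.cos(C[2]),np.sin(C[2])]); v=np.array([-u[1],u[0]])
def L(s,uv,z): p=atz(s,uv,z); r=(p[:2]-C[:2])*1e3; return np.array([r@u,r@v]).round(1)
def W(l): return (C[:2]+(u*l[0]+v*l[1])/1e3).round(4)
E
python3 - <<'E'
from loc import *
s,d,e=pickle.load(open('e7.pkl','rb'))
Q=lambda x,y,z:L(s,(x/1.4,y/1.4),z)
print('knuckle -y end',Q(320,270,.081),'knuckle +y end',Q(294,128,.081),'collar',Q(291,97,.081),'tip',Q(282,42,.081),'shoulder',Q(325,291,.081))
for n,x,y in [('a',117,124),('b',247,101),('c',284,270),('d',162,288)]: print(n,Q(x,y,.086))
r=(np.array([.6493,-.0525])-C[:2])*1e3; print('tcp',r@u,r@v)
print('fork end',Q(353,292,.119),Q(427,292,.119), 'lugs',Q(365,20,.098))
E
```

```text
knuckle -y end [-102.7  -52.7] knuckle +y end [-128.1   26.6] collar [-131.9   42.8] tip [-140.4   70.6] shoulder [-98.  -65.4]
a [-227.8   13.9]
b [-154.6   36.7]
c [-123.5  -55. ]
d [-197.   -78.9]
tcp -63.247286292425855 -44.322914803111914
fork end [-79.9 -51.4] [-41.2 -44.7] lugs [-96.1  84.7]
```

```bash
python3 -m crank '[[[-1,8,0,0,-0.6],[0,0,-30,0,-0.6],[0,0,-27,0,-0.6],[0,0,0,0,-0.6],[-5,-1,0,0,-0.6],[-5,-1,0,0,-0.6],[-5,-1,0,0,-0.6],[-5,-0.5,0,0,-0.6],[-5,-1,0,0,-0.6],[-5,-0.5,0,0,-0.6],[0,0,0,0,-0.6]]]'
python3 - <<'E'
from h import *
import pickle
s=snapshot('wrist'); d=snapshot('side'); e=snapshot('scene')
pickle.dump((s,d,e),open('e8.pkl','wb'))
st=ctrl.get_state(); print(st['eef_pos'],st['orientation'],st['contact_force'],st['wrist_torque'],st['gripper_width'],st['t'])
cv2.imwrite('pics/e8_wf.png',cv2.resize(s['img'][:,:,::-1],None,fx=1.4,fy=1.4))
E
python3 ov.py e8.pkl .705,.001,.154 e8
```

```text
t: 24.25
eef_pos: [0.6176, -0.0482, 0.1638]
orientation: [0.698, 0.116, -0.115, -0.698]
contact_force: [1.4, 0.6, 0.0]
gripper_width: 0.0276
[ 0.61765697 -0.04789504  0.16312465] [-0.69738985 -0.11553124  0.11600638  0.69774096] [ 2.2799911   0.80761913 -0.47146437] [ 0.0828803  -0.35189365  0.02088285] 0.027273839952980383 24.4
```

View pics/e8_e.png

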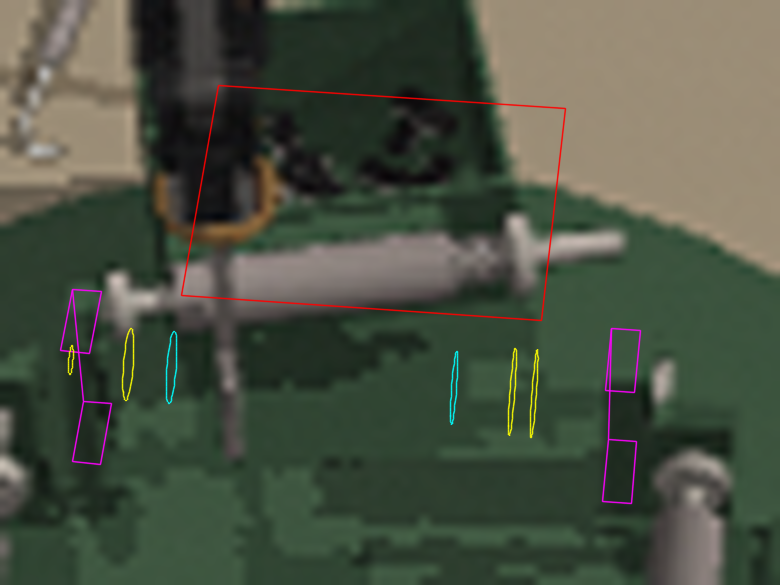

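View pics/e8_wf.png

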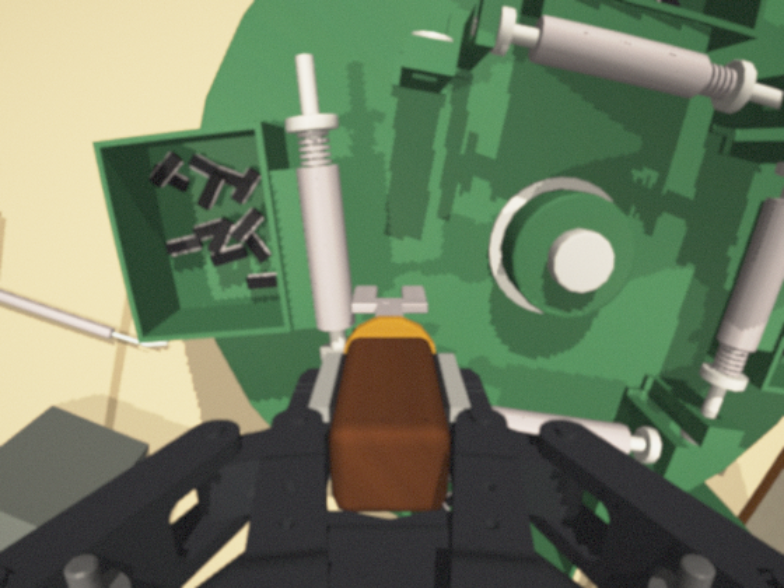

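Run:
```python
from loc import *
s,d,e=pickle.load(open('e8.pkl','rb'))
Q=lambda x,y,z:L(s,(x/1.4,y/1.4),z)
print('knuckle -y',Q(333,327,.081),'knuckle +y',Q(318,170,.081),'tip',Q(305,57,.081),'shoulder',Q(337,345,.081))
for n,x,y in [('a',95,145),('b',260,122),('c',288,328),('d',141,341)]: print(n,Q(x,y,.086))
f=lambda x,y,z:L(e,(230+x/9.75,190+y/9.75),z)
print('scene: shoulder',f(118,298,.081),'tip',f(622,242,.081))
```

```text
knuckle -y [-118.9  -53.1] knuckle +y [-136.7   22.2] tip [-149.3   69.7] shoulder [-115.6  -62.4]
a [-239.9   17.5]
b [-164.4   38.9]
c [-140.6  -55.5]
d [-214.6  -76.1]
scene: shoulder [-117.1  -66.9] tip [-150.7   71.1]
```

```bash
python3 -m crank '[[[6,1,0,0,-0.6],[2,-13,0,0,-0.6],[0,0,0,0,-0.6],[-5,-1,0,0,-0.6],[-5,-1,0,0,-0.6],[-5,-0.5,0,0,-0.6],[-5,-1,0,0,-0.6],[-4,-0.5,0,0,-0.6],[0,0,0,0,-0.6]]]'
python3 - <<'E'
from h import *
import pickle
s=snapshot('wrist'); d=snapshot('side'); e=snapshot('scene')
pickle.dump((s,d,e),open('e9.pkl','wb'))
st=ctrl.get_state(); print(st['eef_pos'],st['orientation'],st['contact_force'],st['wrist_torque'],st['gripper_width'],st['t'])
cv2.imwrite('pics/e9_wf.png',cv2.resize(s['img'][:,:,::-1],None,fx=1.4,fy=1.4))
E
python3 ov.py e9.pkl .705,.001,.154 e9
```

```text
t: 25.3
eef_pos: [0.6011, -0.0638, 0.1635]
orientation: [-0.697, -0.116, 0.116, 0.698]
contact_force: [-0.6, 0.2, -2.5]
gripper_width: 0.0275
[ 0.60136356 -0.06376688  0.16310522] [-0.69735375 -0.11541602  0.11622546  0.69775965] [ 0.01136033  0.39463685 -1.01979715] [ 0.01899208 -0.0224404  -0.00543737] 0.027189124397437998 25.45
```

View pics/e9_e.png

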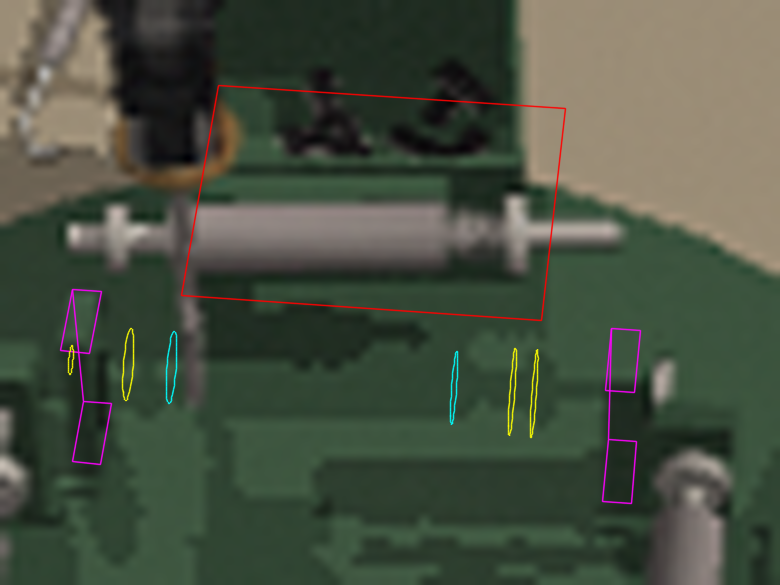

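View pics/e9_wf.png

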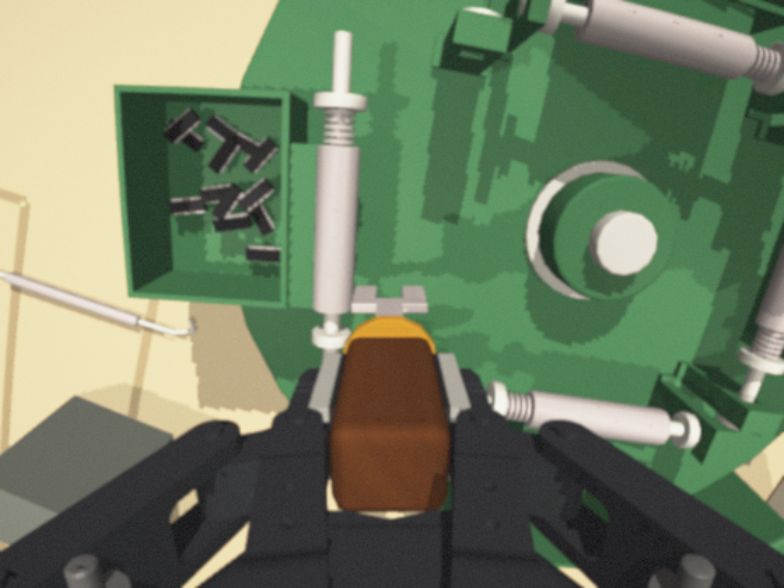

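View pics/e9_s.png

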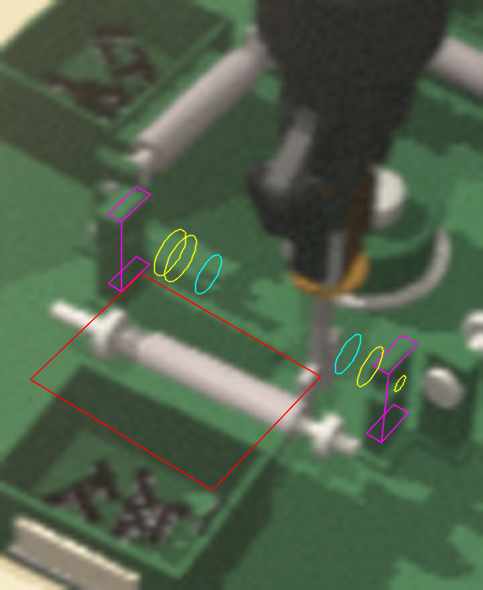

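Run:
```python
from loc import *
s,d,e=pickle.load(open('e9.pkl','rb'))
Q=lambda x,y,z:L(s,(x/1.4,y/1.4),z)
print('knuckle -y',Q(333,312,.081),'knuckle +y',Q(337,145,.081),'tip',Q(343,35,.081),'shoulder',Q(331,337,.081))
for n,x,y in [('a',116,88),('b',290,95),('c',288,304),('d',128,297)]: print(n,Q(x,y,.086))
f=lambda x,y,z:L(e,(230+x/9.75,190+y/9.75),z)
print('scene: trunnion tip',f(72,236,.081),'tip',f(618,232,.081))
```

```text
knuckle -y [-138.9  -58. ] knuckle +y [-148.5   21.8] tip [-153.    68.4] shoulder [-138.   -71.4]
a [-249.7   30.9]
b [-171.5   39.4]
c [-160.8  -55.9]
d [-240.5  -66.4]
scene: trunnion tip [-138.7  -83. ] tip [-154.4   69.7]
```

```bash
python3 -m crank '[[[5,1,0,0,-0.6],[0,0,30,0,-0.6],[0,0,30,0,-0.6],[-43,6,0,0,-0.6],[-43,6,0,0,-0.6],[-43,6,0,0,-0.6],[-44,5,0,0,-0.6],[0,0,0,0,-0.6]]]'
python3 - <<'E'
from loc import *
s=snapshot('wrist'); e=snapshot('scene'); d=snapshot('side')
pickle.dump((s,d,e),open('e10.pkl','wb'))
st=ctrl.get_state(); print(st['eef_pos'],st['contact_force'],st['t'])
r=(st['eef_pos'][:2]-C[:2])*1e3; print(r@u,r@v)
cv2.imwrite('pics/e10_wf.png',cv2.resize(s['img'][:,:,::-1],None,fx=1.4,fy=1.4))
E
python3 ov.py e10.pkl .705,.001,.154 e10
```

```text
t: 26.25
eef_pos: [0.4264, -0.0381, 0.2216]
orientation: [-0.696, -0.113, 0.119, 0.699]
contact_force: [-0.3, -0.5, -1.9]
gripper_width: 0.0275
[ 0.43488657 -0.04007115  0.22377324] [-0.23877045 -0.05684502 -0.84858156] 26.4
-273.2167363581022 0.8481485655435655
```

View pics/e10_wf.png

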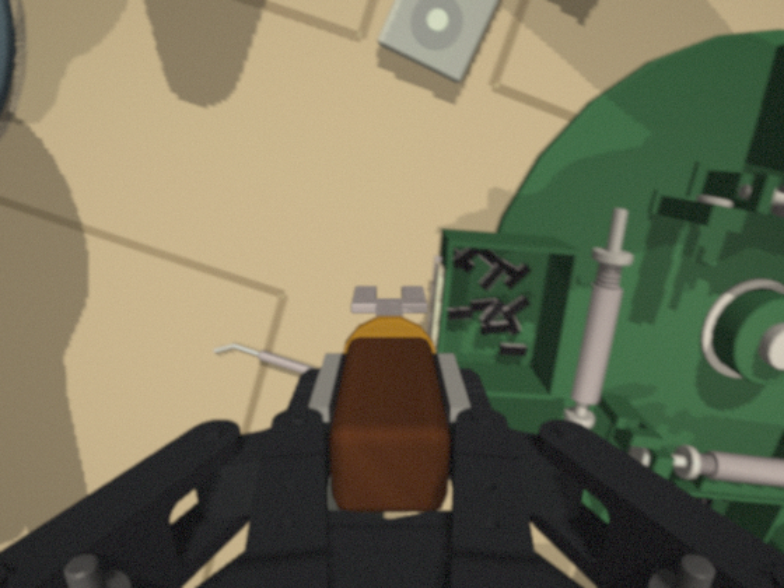

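View pics/e10_s.png

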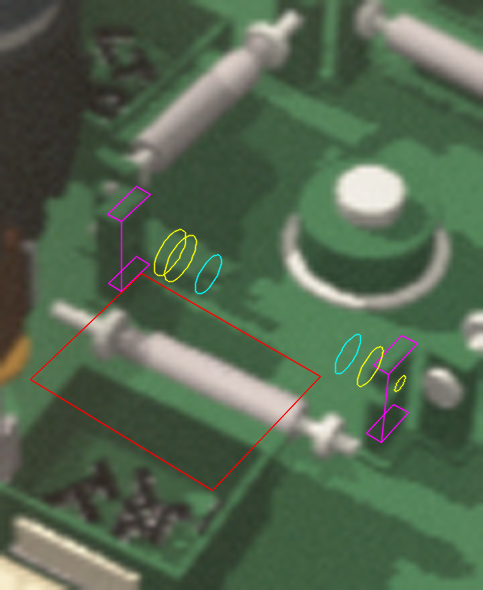

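Run:
```python
from loc import *
s,d,e=pickle.load(open('e10.pkl','rb'))
Q=lambda x,y,z:L(s,(x/1.4,y/1.4),z)
print('label',Q(437,300,.065),'rim',Q(442,300,.086),'fork R',Q(427,292,.123),'fork L',Q(352,292,.123))
print('tip',Q(620,210,.081),'shoulder',Q(578,416,.081), [Q(*p,.086) for p in [(443,231),(577,252),(553,391),(438,370)]])
```

```text
label [-247.2  -11.5] rim [-247.3   -4.9] fork R [-262.     8.6] fork L [-301.     1.6]
tip [-152.1   68. ] shoulder [-137.6  -71.2] [array([-255.4,   36.8]), array([-173.3,   38.9]), array([-162.5,  -53.3]), array([-240.2,  -51.4])]
```

```bash
python3 -m crank '[[[0,0,-37,0,-0.6],[0,0,-37,0,-0.6],[0,0,0,0,-0.6],[5,1,0,0,-0.6],[5,0.5,0,0,-0.6],[5,1,0,0,-0.6],[4,0.5,0,0,-0.6],[0,0,0,0,-0.6]]]'
python3 - <<'E'
from loc import *
s=snapshot('wrist'); e=snapshot('scene'); d=snapshot('side')
pickle.dump((s,d,e),open('e11.pkl','wb'))
st=ctrl.get_state(); print(st['eef_pos'],st['contact_force'],st['t'])
cv2.imwrite('pics/e11_wf.png',cv2.resize(s['img'][:,:,::-1],None,fx=1.4,fy=1.4))
E
python3 ov.py e11.pkl .705,.001,.154 e11
```

```text
t: 27.2
eef_pos: [0.4546, -0.0371, 0.1502]
orientation: [0.698, 0.117, -0.115, -0.697]
contact_force: [1.0, -0.6, -1.2]
gripper_width: 0.027
[ 0.45396255 -0.03713979  0.14992557] [ 0.54972217  0.49180098 -0.97796061] 27.35
```

View pics/e11_wf.png

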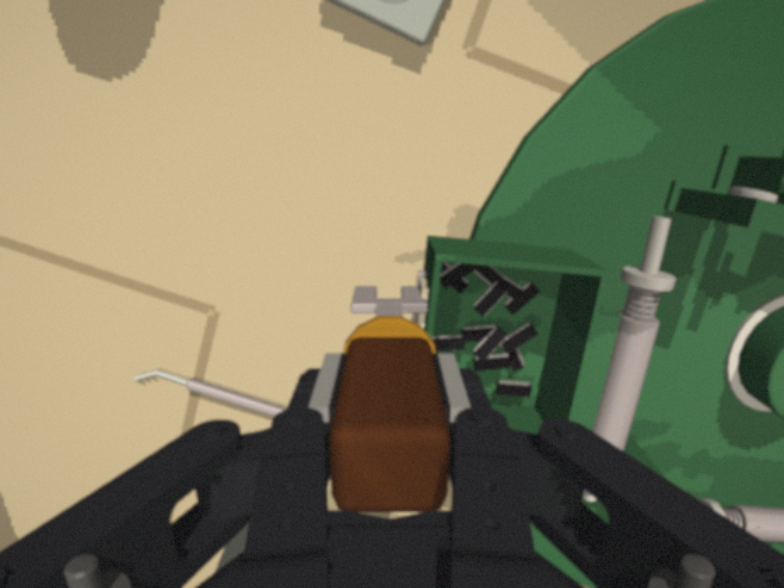

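View pics/e11_e.png

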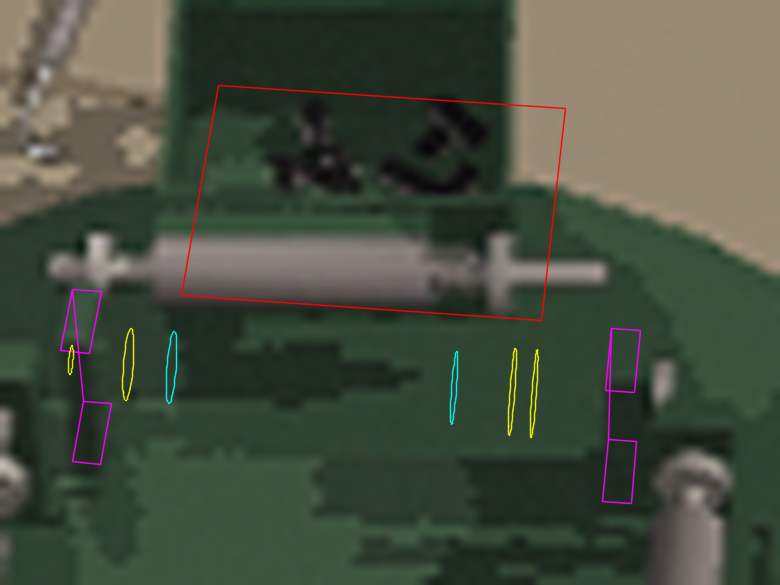

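Run:
```python
from loc import *
s,d,e=pickle.load(open('e11.pkl','rb'))
f=lambda x,y,z:L(e,(230+x/9.75,190+y/9.75),z)
print('scene: trunnion tip',f(52,267,.081),'tip',f(604,272,.081))
Q=lambda x,y,z:L(s,(x/1.4,y/1.4),z)
print('tip',Q(660,218,.081))
```

```text
scene: trunnion tip [-126.7  -86.9] tip [-139.2   66.9]
tip [-138.4   66. ]
```

```bash
python3 -m crank '[[[-5,-1,0,0,-0.6],[-5,-1,10,0,-0.6],[0,0,33,0,-0.6],[0,0,34,0,-0.6],[1,-42,0,-4,-0.6],[1,-42,0,-4,-0.6],[1,-42,0,-4,-0.6],[1,-42,0,-4,-0.6],[0,-41,0,-4,-0.6],[0,-41,0,-4,-0.6],[0,0,0,0,-0.6],[0,0,0,0,-0.6]]]'
python3 - <<'E'
from loc import *
s=snapshot('wrist'); e=snapshot('scene'); d=snapshot('side')
pickle.dump((s,d,e),open('g1.pkl','wb'))
st=ctrl.get_state(); print(st['eef_pos'],st['orientation'],st['contact_force'],st['t'])
cv2.imwrite('pics/g1_wf.png',cv2.resize(s['img'][:,:,::-1],None,fx=1.4,fy=1.4))
cv2.imwrite('pics/g1e.png',cv2.resize(e['img'][90:220,110:290,::-1],None,fx=4,fy=4))
cv2.imwrite('pics/g1s.png',cv2.resize(d['img'][170:370,260:440,::-1],None,fx=3,fy=3))
E
```

```text
t: 28.55
eef_pos: [0.4464, -0.2895, 0.2267]
orientation: [-0.706, 0.032, -0.032, 0.707]
contact_force: [0.3, 0.3, -1.2]
gripper_width: 0.0272
[ 0.44679316 -0.28774852  0.22667121] [-0.70625702  0.03127259 -0.0312249   0.70657488] [-0.28062095 -0.03504034 -1.39171571] 28.7
```

View pics/g1_wf.png

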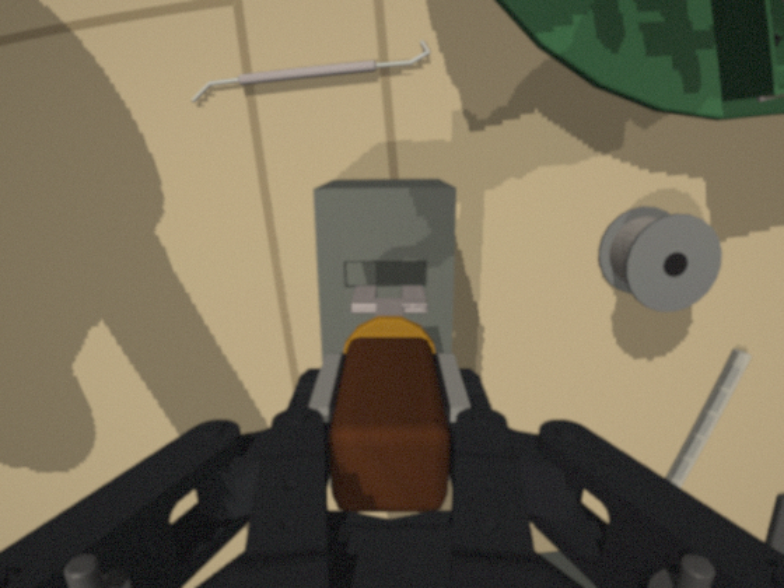

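View pics/g1e.png

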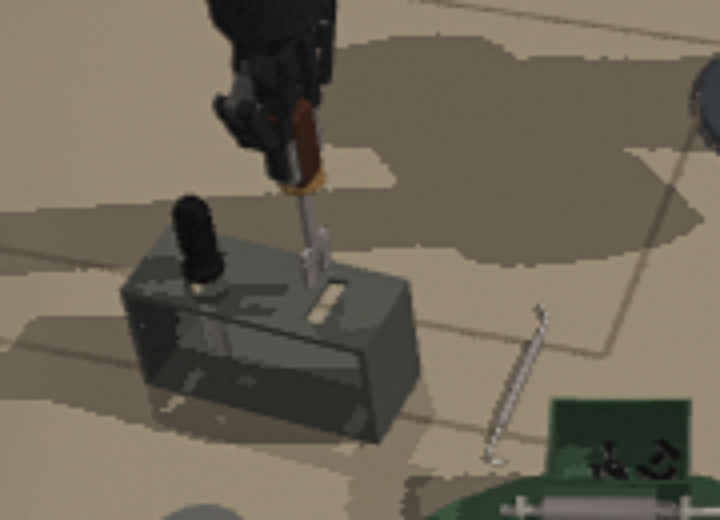

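View pics/g1s.png

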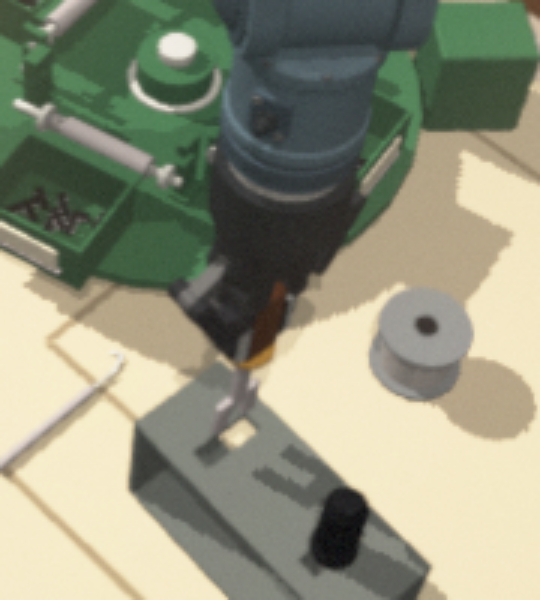

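```bash
python3 -m crank '[[[-1,0,-15,0,-0.6],[0,0,-25,0,-0.6],[0,0,-30,0,-0.6],[0,0,-27,0,-0.6],[0,0,0,0,-0.6]]]'; python3 -m crank '[[[0,0,-7,0,-0.6],[0,0,-5,0,-0.6],[0,0,0,0,-0.6]]]'; python3 -m crank '[[[0,0,-3,0,-0.6],[0,0,0,0,-0.6]]]'
python3 - <<'E'
from loc import *
s=snapshot('wrist'); e=snapshot('scene'); d=snapshot('side')
st=ctrl.get_state(); print(st['eef_pos'],st['orientation'],st['contact_force'],st['t'])
cv2.imwrite('pics/g2e.png',cv2.resize(e['img'][90:220,110:290,::-1],None,fx=4,fy=4))
cv2.imwrite('pics/g2s.png',cv2.resize(d['img'][170:370,260:440,::-1],None,fx=3,fy=3))
E
```

```text
t: 29.2
eef_pos: [0.4435, -0.2855, 0.126]
orientation: [-0.705, 0.033, -0.029, 0.708]
contact_force: [-1.1, 0.9, -1.6]
gripper_width: 0.0273
t: 29.5
eef_pos: [0.4465, -0.2891, 0.118]
orientation: [0.707, -0.031, 0.032, -0.706]
contact_force: [0.1, -1.1, -0.6]
gripper_width: 0.0272
t: 29.7
eef_pos: [0.4463, -0.2892, 0.1147]
orientation: [0.707, -0.032, 0.032, -0.706]
contact_force: [-1.0, -0.7, -1.8]
gripper_width: 0.0274
[ 0.44617737 -0.28918186  0.11462013] [ 0.70649355 -0.03163039  0.03198162 -0.70628858] [ 0.0560092   0.45373557 -1.64340402] 29.85
```

View pics/g2e.png

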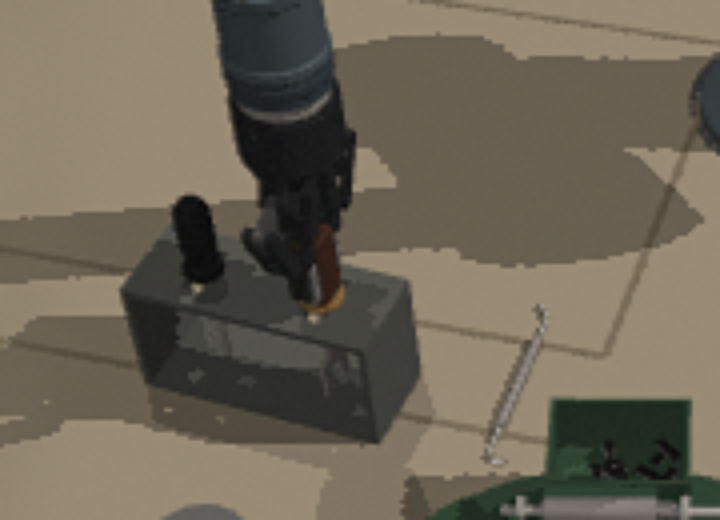

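View pics/g2s.png

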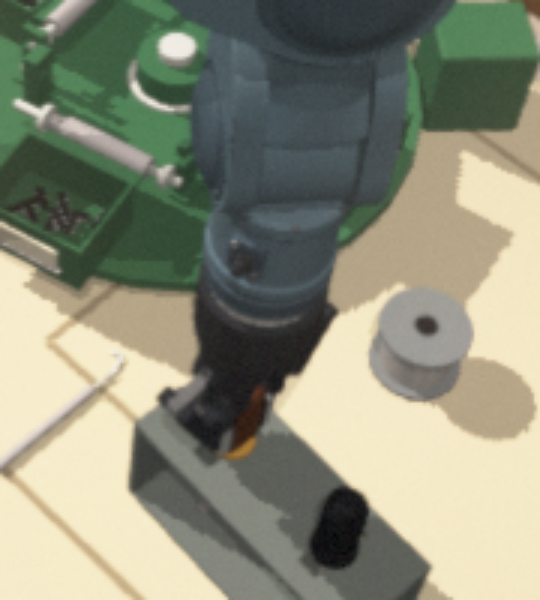

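Nearly seated, with no contact yet. I'll lower a little more and watch the force.

```bash
python3 -m crank '[[[0,0,-2,0,-0.6],[0,0,-1,0,-0.6],[0,0,0,0,-0.6]]]'; python3 -m crank '[[[0,0,-2,0,-0.6],[0,0,0,0,-0.6]]]'
```

```text
t: 30.15
eef_pos: [0.4464, -0.2893, 0.1126]
orientation: [0.707, -0.031, 0.032, -0.706]
contact_force: [-1.7, 0.9, 7.5]
gripper_width: 0.0277
t: 30.35
eef_pos: [0.4464, -0.2893, 0.1126]
orientation: [0.707, -0.031, 0.032, -0.706]
contact_force: [-6.3, 5.3, 21.3]
gripper_width: 0.0272
```

```bash
python3 -m crank '[[[0,0,2,0,-0.6],[0,0,0,0,-0.3],[0,0,0,0,0.2],[0,0,0,0,0.6],[0,0,0,0,0.6],[0,0,0,0,0.6],[0,0,20,0,0.6],[0,0,45,0,0.6],[0,0,45,0,0.6],[0,45,0,0,0.6],[0,45,0,0,0.6],[0,0,0,0,0.6]]]'
python3 - <<'E'
from loc import *
s=snapshot('wrist'); e=snapshot('scene'); d=snapshot('side')
pickle.dump((s,d,e),open('h1.pkl','wb'))
st=ctrl.get_state(); print(st['eef_pos'],st['contact_force'],st['t'])
cv2.imwrite('pics/h1e.png',cv2.resize(e['img'][90:260,110:440,::-1],None,fx=2.4,fy=2.4,interpolation=cv2.INTER_CUBIC))
cv2.imwrite('pics/h1s.png',cv2.resize(d['img'][130:400,110:440,::-1],None,fx=2.2,fy=2.2,interpolation=cv2.INTER_CUBIC))
E
python3 ov.py h1.pkl .705,.001,.154 h1
```

```text
t: 31.55
eef_pos: [0.4454, -0.1948, 0.2217]
orientation: [-0.706, 0.03, -0.03, 0.707]
contact_force: [-0.5, -0.3, 0.9]
gripper_width: 0.0685
[ 0.44616867 -0.19919842  0.22129401] [0.31101385 0.23606557 0.42913896] 31.7
```

View pics/h1e.png

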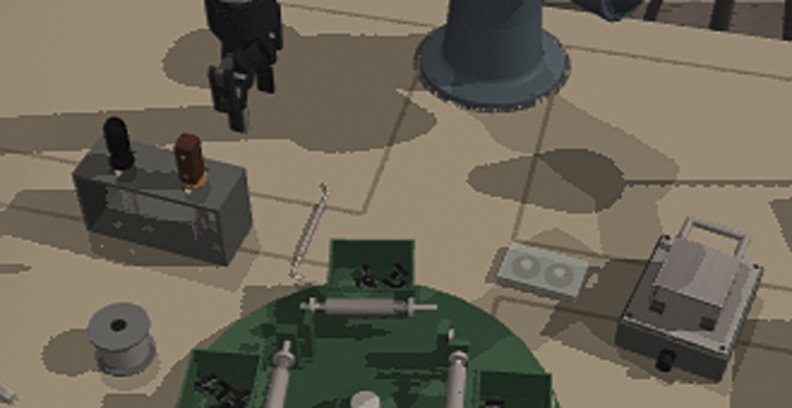

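View pics/h1s.png

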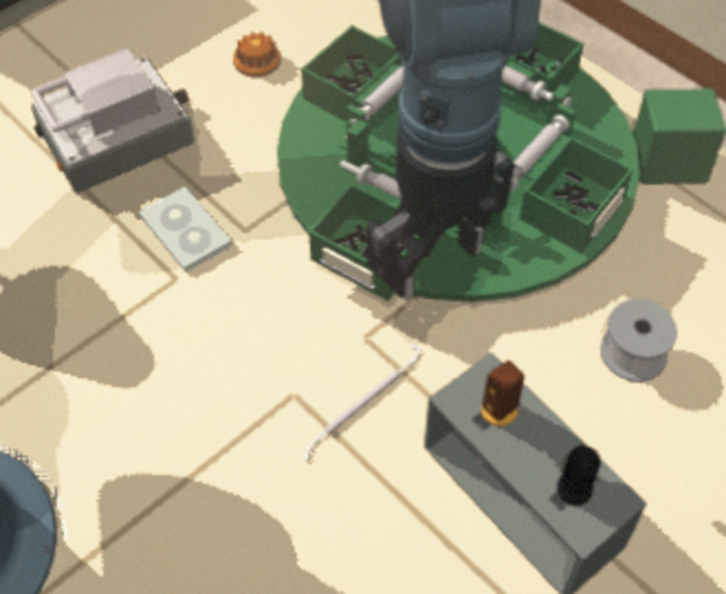

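View pics/h1_s.png

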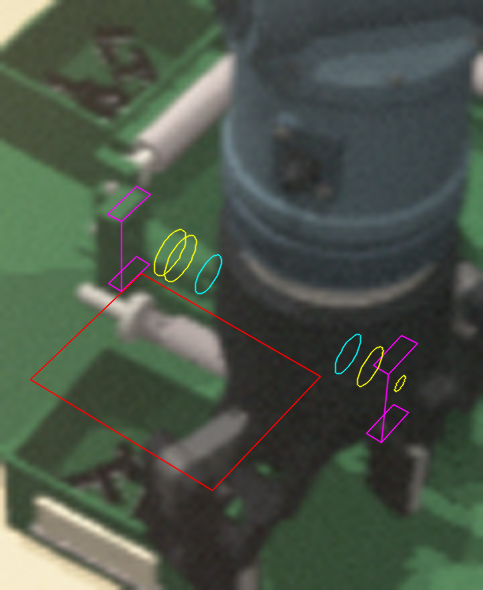

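```bash
python3 -m crank '[[[0,45,20,0,0.6],[0,45,20,0,0.6],[0,45,20,0,0.6],[0,0,0,0,0.6]]]'
python3 - <<'E'
from loc import *
s=snapshot('wrist'); fr=trace('wrist','collar')[:1]; e=snapshot('scene'); f1=trace('scene','fork')[:1]; d=snapshot('side'); f2=trace('side','fork')[:1]
pickle.dump((s,d,e),open('h2.pkl','wb'))
for f in (f1,f2):
    for x in f: ys,xs=np.nonzero(x['mask']); print('fork',x['conf'],xs.mean().round(1),ys.mean().round(1))
st=ctrl.get_state(); print(st['eef_pos'],st['contact_force'],st['t'])
cv2.imwrite('pics/h2w.png',cv2.resize(s['img'][:,:,::-1],None,fx=1.4,fy=1.4))
cv2.imwrite('pics/h2e.png',cv2.resize(e['img'][180:270,220:320,::-1],None,fx=6,fy=6,interpolation=cv2.INTER_CUBIC))
E
python3 ov.py h2.pkl .705,.001,.154 h2
```

```text
t: 32.1
eef_pos: [0.4475, -0.0614, 0.284]
orientation: [-0.706, 0.029, -0.032, 0.707]
contact_force: [0.5, -1.4, -1.2]
gripper_width: 0.0682
fork 0.76 189.5 162.0
fork 0.67 337.5 309.4
[ 0.44576793 -0.06537929  0.2803666 ] [ 0.24880036  0.46306404 -0.12662311] 32.4
```

View pics/h2w.png

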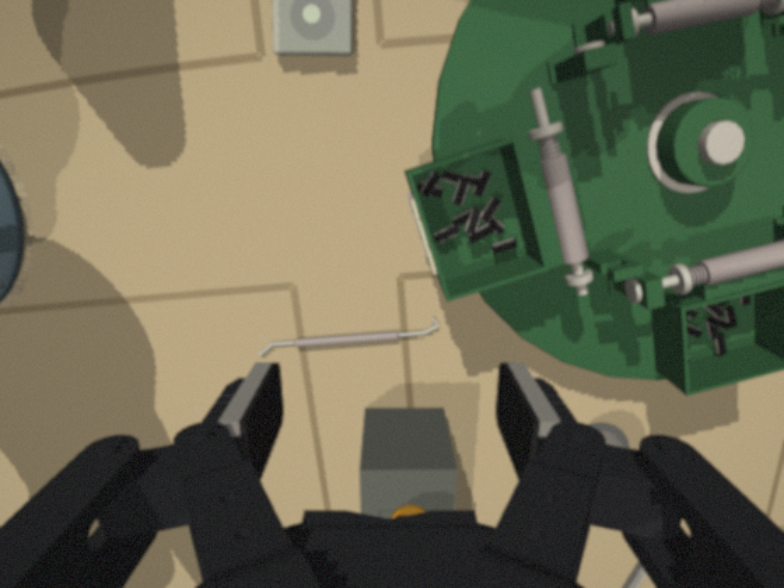

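View pics/h2e.png

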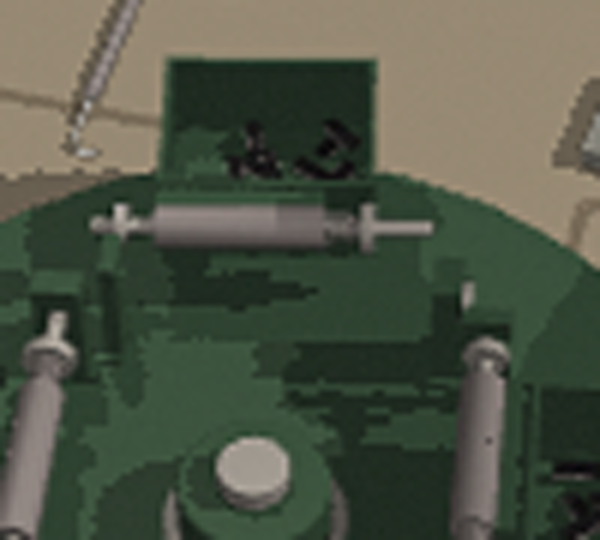

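Run:
```python
from loc import *
s,d,e=pickle.load(open('h2.pkl','rb'))
w=lambda x,y:(s,(x/1.4,y/1.4)); f=lambda x,y:(e,(220+x/6,180+y/6))
for n,a,b in [('tip',w(538,91),f(431,228)),('trunnion end',w(583,292),f(95,224)),('outer+y corner',w(406,171),f(374,60)),('outer -y corner',w(444,299),f(168,60))]:
    p=tri([a,b]); r=(p[:2]-C[:2])*1e3; print(n,(r@u).round(1),(r@v).round(1),'z',(p[2]*1e3).round(1))
Q=lambda x,y,z:L(s,(x/1.4,y/1.4),z)
print([Q(*p,.086) for p in [(406,171),(514,142),(550,262),(444,299)]],'tip',Q(538,91,.081),'trun',Q(583,292,.081))
```

```text
tip -136.6 65.3 z 83.3
trunnion end -125.5 -85.8 z 83.1
outer+y corner -236.9 32.2 z 86.2
outer -y corner -230.5 -66.1 z 83.6
[array([-236.9,   32.5]), array([-159.6,   34.3]), array([-148. ,  -56.2]), array([-230.6,  -65.4])] tip [-135.8   64. ] trun [-124.8  -87.3]
```

Run:
```python
from station import ctrl,ticket
print(ticket.sign_off(), ctrl.get_state()['t'])
```

```text
the job is handed in; nothing more can be done
the job is handed in; nothing more can be done
```

The job is done in the order asked and handed in. The last clock reading was 32.4 s of the 72 s allowed. No verdict is reported, so the results below are my own checks.

- **Drive box:** I lifted the guard by its bail, pushed the toggle across to its stop and lowered the guard again. The wrist picture showed the toggle leaning to -y (off), and the last pictures show the guard shut.
- **Bin:** I pushed the collar in with the fork until the pin left its lug and swung the bin out. I then pushed it further with the fork against its knuckle tube.
    - That first took it farther out than intended, about 43 mm at the trunnion, so I eased it back in with the fork on its outer wall.
    - The final measurements put the trunnion end about 30 mm and the spring tip about 41 mm outward of the lug line. The bin is turned about 4 to 5° from square and overhangs the deck edge by up to about 20 mm.
    - It sits level within the measurement: the bar ends both measured 83 mm high, and the two outer rim corners 86 and 84 mm.
- **Fork:** It is back in its slot, seated on its flange and released. It is within about 2 pixels of where it started in both fixed cameras.
- **Fingers and other things:** The fingers never touched the spring bar. I saw no change to the other things, and the gripper ended in free air with no contact force.
- **Disagreements:** Early measurements from the scene and side cameras differed by about 5 mm, so I relied on the wrist camera for fine positioning. Seating the fork briefly pressed the rack with about 21 N through the fork.

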